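# Hang out the loan adapters at the charging table

### The job

Turn the parts carousel to bring each coloured charging adapter to the front opening, take it out and hang it by its eye on the rack peg of the same colour; the dead grey adapter stays standing in the carousel. Set the window counter so that the window shows as many dots as adapters you hung, well centred, and leave the phones and the power bank where they lie.

Things in the scene. Friction and masses are not known exactly. Their poses are not given: they have to be found in the camera images.
- red: red charging adapter, loose, 70 g, may be absent: 34 mm cube brick with an upright eye on top (34 mm wide along its y, 8 mm thick along its x, 6 mm bars, opening 22 x 22 mm; 62 mm tall in all). The peg goes through along its x. Origin: centre of underside, z up; x starts radial to the carousel. Grip the brick across its y faces (34 mm), so the eye stays free between the fingers
- red_eye (a point): centre of the eye opening of the red adapter, 45 mm above its underside
- blue: blue charging adapter, loose, 70 g, may be absent: 34 mm cube brick with an upright eye on top (34 mm wide along its y, 8 mm thick along its x, 6 mm bars, opening 22 x 22 mm; 62 mm tall in all). The peg goes through along its x. Origin: centre of underside, z up; x starts radial to the carousel. Grip the brick across its y faces (34 mm), so the eye stays free between the fingers
- blue_eye (a point): centre of the eye opening of the blue adapter, 45 mm above its underside
- yellow: yellow charging adapter, loose, 70 g, may be absent: 34 mm cube brick with an upright eye on top (34 mm wide along its y, 8 mm thick along its x, 6 mm bars, opening 22 x 22 mm; 62 mm tall in all). The peg goes through along its x. Origin: centre of underside, z up; x starts radial to the carousel. Grip the brick across its y faces (34 mm), so the eye stays free between the fingers
- yellow_eye (a point): centre of the eye opening of the yellow adapter, 45 mm above its underside
- grey: grey adapter (dead), same shape as the coloured ones, always there in one of the compartments; it stays in the carousel, standing
- red_peg: red peg of the rack, fixed: level bar 8 mm thick along its own -x (towards the robot), last 8 mm rising 6 mm to a tip 70 mm out (top 10 mm above the axis). Origin: on the axis at its root on the front of the rack's 16 mm square bar (top at 113 mm), 105 mm above the table. Pegs 85 mm apart, in any order. An eye hung on it has its centre 7 mm below the axis
- blue_peg: blue peg of the rack, fixed: level bar 8 mm thick along its own -x (towards the robot), last 8 mm rising 6 mm to a tip 70 mm out (top 10 mm above the axis). Origin: on the axis at its root on the front of the rack's 16 mm square bar (top at 113 mm), 105 mm above the table. Pegs 85 mm apart, in any order. An eye hung on it has its centre 7 mm below the axis
- yellow_peg: yellow peg of the rack, fixed: level bar 8 mm thick along its own -x (towards the robot), last 8 mm rising 6 mm to a tip 70 mm out (top 10 mm above the axis). Origin: on the axis at its root on the front of the rack's 16 mm square bar (top at 113 mm), 105 mm above the table. Pegs 85 mm apart, in any order. An eye hung on it has its centre 7 mm below the axis
- stand: fixed stand of the carousel. Origin: on the table under the turning axis; its -x is the front, towards the robot. A clear canopy (underside 80, top 84 mm above the table) covers the tray but for a front opening with orange edges: free from y = -62 to +62 mm and from x = -35 mm forward in this frame (canopy beside it to x = -120 mm; cheeks at y = +-153 mm)
- carousel (a joint): angle of the carousel tray (rad, counterclockwise from above, range +-9.4, stays where left, 0.05 N m friction). White tray, radius 142 mm, floor at 14 mm, six 60 degree compartments between a central drum (radius 60, top at 48 mm) and the rim, with 22 mm high walls; each holds one adapter about 98 mm from the axis, or none. At 0 one dividing wall points to the front
- carousel_knob (a point): middle of the carousel's bar knob, on the turning axis above the canopy, 110 mm above the table: a black bar 44 mm long (along the x of this point, which turns with the tray), 14 mm thick, from 92 to 128 mm above the table. Pinch it across its thickness from above
- counter (a joint): angle of the window counter (rad, counterclockwise from above). White disc under a black 130 mm square cover, with groups of 0 to 5 black dots; a yellow-framed 28 mm window on the cover shows one group: k dots are centred in it at k x 1.0472 rad. Stops at -0.2 and 5.5; stays where left, 0.04 N m friction
- counter_knob (a point): middle of the counter's orange bar knob, on its vertical axis, 61 mm above the table: bar 44 mm long (along the x of this point, which turns with the disc), 14 mm thick, from 44 to 78 mm above the table (cover at 34 mm)
- phone_a: black phone, 72 x 150 x 9 mm, loose bystander to leave alone; origin: centre of the underside
- phone_b: grey phone, 72 x 150 x 9 mm, loose bystander to leave alone; origin: centre of the underside
- powerbank: white power bank, 70 x 140 x 22 mm, loose bystander to leave alone; origin: centre of the underside
- green: green charging adapter, loose, 70 g, may be absent: 34 mm cube brick with an upright eye on top (34 mm wide along its y, 8 mm thick along its x, 6 mm bars, opening 22 x 22 mm; 62 mm tall in all). The peg goes through along its x. Origin: centre of underside, z up; x starts radial to the carousel. Grip the brick across its y faces (34 mm), so the eye stays free between the fingers
- green_eye (a point): centre of the eye opening of the green adapter, 45 mm above its underside
- green_peg: green peg of the rack, fixed: level bar 8 mm thick along its own -x (towards the robot), last 8 mm rising 6 mm to a tip 70 mm out (top 10 mm above the axis). Origin: on the axis at its root on the front of the rack's 16 mm square bar (top at 113 mm), 105 mm above the table. Pegs 85 mm apart, in any order. An eye hung on it has its centre 7 mm below the axis
Not all that is in view belongs to the job. Leave any pink look-alike of the blue alone. Leave any pink look-alike of the part that bears counter alone.

How it is judged:
By the outcome, as a careful person would: the job done as asked, in the order asked, and still so for the second after the job is handed in, with the robot touching nothing.
Of red, blue, yellow, green only 3 to 4 are there at a start; the rules pass over those that are not, and their reading is None.
At some moment in a run one of red, blue, yellow, green may be knocked a few centimetres aside while the robot is not near it.
Once in a run the grip may slacken for a moment while it holds something.
It also fails if it takes over 210 s, if anything falls off the work surface, if the arm or the gripper's body presses on something with over 40 N, if the wrist force passes 120 N, or if a joint passes its speed limit or range.

### The arm

A 6-joint arm with a two-finger parallel gripper is mounted at the origin on the work surface. World frame = base frame: x ahead of the robot, y to its left, z up, the work surface at z = 0. Lengths are in m, angles in degrees, forces in N, time in s.
With the tool pointing down it reaches from about 0.35 to 0.875 m from the base axis. Payload 4.2 kg.
Tool frame: the origin (TCP) lies at the very end of the fingers, on their centre line; the grasp point (between the pads) lies 19 mm behind it; z points along the fingers, x is the direction in which the jaws open and shut, and the axes are right-handed (so a half turn about z gives the same grasp; the last joint's range is limited). The gripper opens to 87 mm and grips with 3 to 60 N. Pads are 19 mm wide; open, the fingers measure 117 mm over their backs; the gripper's body (75 mm by 190 mm) begins 51 mm behind the grasp point.
Start: joints at [-58.522, 22.042, 0.453, 0, -68.411, -14.817], TCP at [0.179, -0.599, 0.223] pointing down, gripper open.
Joint ranges: [-179.83, 179.83], [-69.29, 118.12], [-61.27, 80.66], [-181.25, 117.63], [-171.15, -9.14], [-177.46, 177.46]. Speed limits (degrees/s): [159.86, 159.86, 180, 180, 180, 180].

### API

Orientations are given as [roll, pitch, yaw] about the fixed x, y, z axes, in that order (R = Rz(yaw) Ry(pitch) Rx(roll)).
In Python, from station import r gives the robot as it stands. The module is installed in compiled form; this text tells all that it offers.
- The arm moves only by the shell command python3 -m jog 'ROWS' [FORCE]. ROWS is JSON, one flat list of numbers, 7 for each row, row after row: the finger opening in mm, from 0 to 87, then the shift along the tool's x, y, z in mm, then the turn, a rotation vector about the tool's x, y, z in degrees. A call has 1 to 5 rows; each row shifts and turns the commanded pose from where the row before left it, along the tool's axes as they then stand; what a row does not reach is not made up. A row lasts 1/10 s, in which the tool goes at most 50 mm and 8.59 degrees, less where a joint would pass 70% of its speed; a pose out of reach is approached as far as the arm can. A call is refused whole if a number of a shift passes 50 or a number of a turn 8.59, either way. A call with a gripper value outside its range is refused whole. The fingers move at their own pace and stop on an object; FORCE is the grip in N (left out, the last holds). Time passes only in rows, so rows that do not move let the fingers close. It gives the time, the measured TCP pose, the force and the opening at its end, in the units of the state.
- r.get_obs(): the state, without advancing time (a new reading comes with each control period).
- r.get_image(name): name is "scene" or "top" or "wrist"; returns the picture (420x560x3 uint8, red, green, blue); there is no depth.
- r.camera_params(name): a dict with "K" (3x3 intrinsics, pixels), "cam_to_world" (4x4, takes a point from camera to world coordinates); the wrist camera has in their place "tool_from_camera" (4x4, takes a point from camera to tool coordinates, whose origin is the TCP and whose axes are the tool frame's). Camera axes: x right, y up, looking along -z (the intrinsics and any distortion apply to the point x, -y, -z); pixel columns grow to the right and rows downward; lengths in m; the calibration is good to about 2 mm. A picture is of the moment at which its call begins: read the wrist's pose just before it. camera_params takes no time and is no camera call.
- r.close_job(): hands the job in, once; it reports no verdict.
The state is a dict: "t": time; "joints": joint angles; "qd": joint speeds; "effort": joint torques, N m; "position": TCP position; "eef_rot": TCP orientation; "force": force on the tool from outside, world axes, zero at the start; "ft_torque": the same for the moment, N m; "opening": finger opening in m.
Only numpy, scipy, OpenCV 4.12 (cv2) and the standard library are available. Lean on these libraries where they do the work, as an engineer would, in place of code of your own. Each camera call takes 0.05 s, during which the arm holds its last target. There are 200 camera calls.

## Working session

There is one attempt and no reset: what is moved stays moved. The work goes in short steps, Python scripts to look and compute and a shell command to move; the robot and the scene stay as the last step left them, time stands still between calls to the robot, and variables do not carry over. Pictures are saved under pics/ and viewed, about 12 in all and at most 16, crops included, and the job is handed in when it is done.

```bash
mkdir -p pics; cat > h.py <<'E'
import numpy as np, cv2
from station import r
from scipy.spatial.transform import Rotation as R
def tool():
    o=r.get_obs(); T=np.eye(4); T[:3,:3]=R.from_euler('xyz',o['eef_rot'],degrees=True).as_matrix(); T[:3,3]=o['position']; return T
def cam(n):
    c=r.camera_params(n)
    return c, (np.array(c['cam_to_world']) if n!='wrist' else tool()@np.array(c['tool_from_camera']))
def px2w(n,uv,z,M=None):
    c,M0=cam(n); M=M0 if M is None else M
    K=np.array(c['K']); d=np.array(c.get('dist',c.get('distortion',np.zeros(5))),float)
    p=cv2.undistortPoints(np.array([[uv]],float),K,d)[0,0]
    v=M[:3,:3]@[p[0],-p[1],-1]; o=M[:3,3]
    return o+v*(z-o[2])/v[2]
def w2px(n,P,M=None):
    c,M0=cam(n); M=M0 if M is None else M
    q=M[:3,:3].T@(np.array(P)-M[:3,3]); p=cv2.projectPoints(np.array([[q[0],-q[1],-q[2]]]),np.zeros(3),np.zeros(3),np.array(c['K']),np.array(c.get('dist',c.get('distortion',np.zeros(5))),float))[0]
    return p.ravel()
def snap(n,f,crop=None,s=1):
    im=r.get_image(n)[:,:,::-1]
    cv2.imwrite('pics/full_'+f+'.png',im)
    if crop: a,b,c,d=crop; im=im[b:d,a:c]
    cv2.imwrite('pics/'+f+'.png',cv2.resize(im,None,fx=s,fy=s,interpolation=cv2.INTER_CUBIC))
E
python3 - <<'E'
from h import *
for n in('scene','top','wrist'): print(n,r.camera_params(n))
print(r.get_obs())
snap('scene','s0',s=1.4);snap('top','t0',s=1.4)
E
```

```text
scene {'K': array([[417.31637771,   0.        , 278.97856481],
       [  0.        , 417.31637771, 205.58690775],
       [  0.        ,   0.        ,   1.        ]]), 'cam_to_world': array([[-0.57145794, -0.46649887,  0.67514044,  1.09610151],
       [ 0.82029178, -0.34838376,  0.45359692,  0.42071264],
       [ 0.02360551,  0.81302371,  0.58175185,  0.65313407],
       [ 0.        ,  0.        ,  0.        ,  1.        ]])}
top {'K': array([[525.42245859,   0.        , 282.097903  ],
       [  0.        , 525.42245859, 211.6713177 ],
       [  0.        ,   0.        ,   1.        ]]), 'cam_to_world': array([[-0.021727  ,  0.99521079, -0.09530694,  0.31945838],
       [-0.99957595, -0.02347256, -0.01723228, -0.02464354],
       [-0.01938684,  0.09489212,  0.99529877,  1.43127098],
       [ 0.        ,  0.        ,  0.        ,  1.        ]])}
wrist {'K': array([[302.98795925,   0.        , 278.56123934],
       [  0.        , 302.98795925, 208.42033716],
       [  0.        ,   0.        ,   1.        ]]), 'tool_from_camera': array([[ 9.99998820e-01, -1.42642670e-03,  5.70105388e-04
[... 229 characters left out ...]
00000e+00,  0.00000000e+00,
         1.00000000e+00]])}
{'t': 0.0, 'joints': array([-5.85221101e+01,  2.20915507e+01,  3.80057341e-01, -3.05260660e-02,
       -6.84113810e+01, -1.48167658e+01]), 'qd': array([ 0.0281139 ,  0.09181528, -0.00127003,  0.02677023, -0.03268902,
       -0.00978757]), 'effort': array([-7.36611146e-04, -3.90665781e+01,  1.87407857e+01,  4.21998516e+00,
        1.10874287e-02, -2.28088898e-04]), 'position': array([ 0.1790478 , -0.59817279,  0.22144921]), 'eef_rot': array([-1.79995994e+02, -1.26043889e-01,  1.06649857e+02]), 'force': array([ 0.9625485 ,  0.02305094, -0.05007238]), 'ft_torque': array([0.04037021, 0.02015528, 0.04364003]), 'opening': 0.08729531547443051}
```

View pics/s0.png

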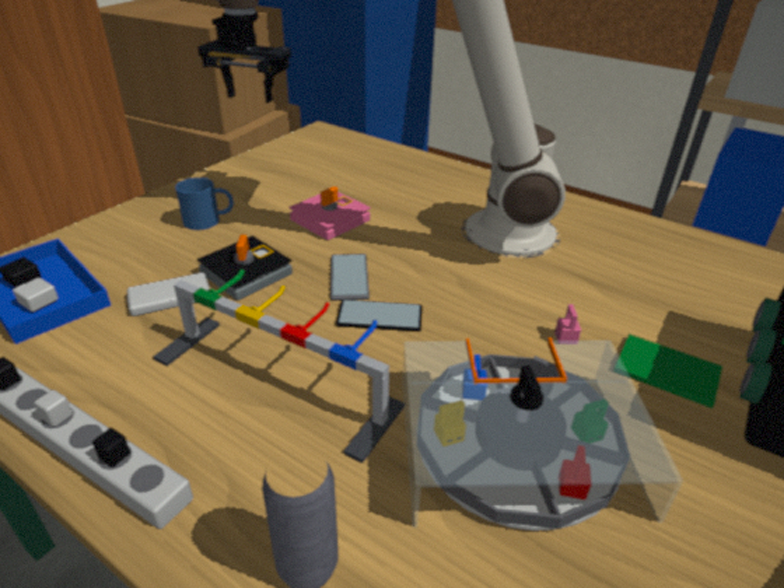

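View pics/t0.png

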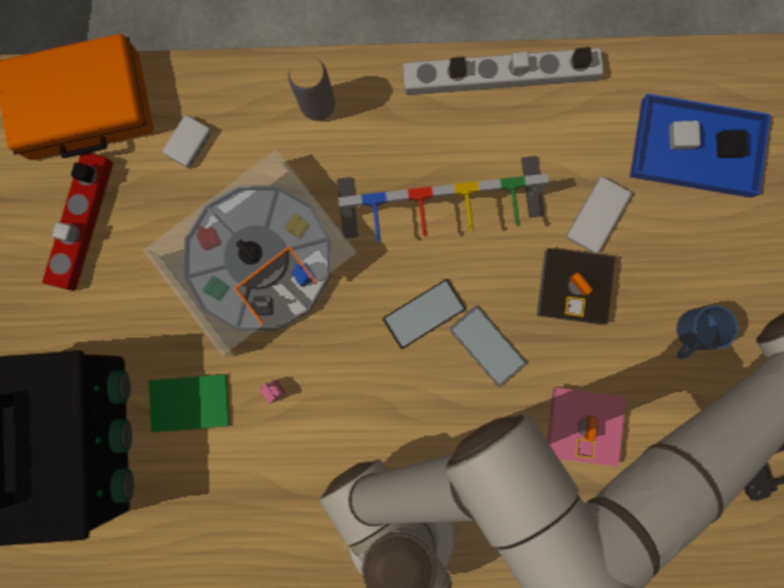

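All four coloured adapters are present, so the counter must show 4. In the top view the carousel is at about (258,258) with blue and grey near the front, the rack runs at (375–515, 185–200), and the counter is at (580,285). Next I enlarge these.

```bash
python3 - <<'E'
from h import *
im=cv2.imread('pics/full_t0.png')
a=cv2.resize(im[105:260,100:260],None,fx=4.8,fy=3.8,interpolation=cv2.INTER_CUBIC)
cv2.imwrite('pics/c1.png',a)
b=cv2.resize(im[105:245,235:450],None,fx=3.7,fy=3.7,interpolation=cv2.INTER_CUBIC)
cv2.imwrite('pics/c2.png',b)
E
```

```text
(no output)
```

View pics/c1.png

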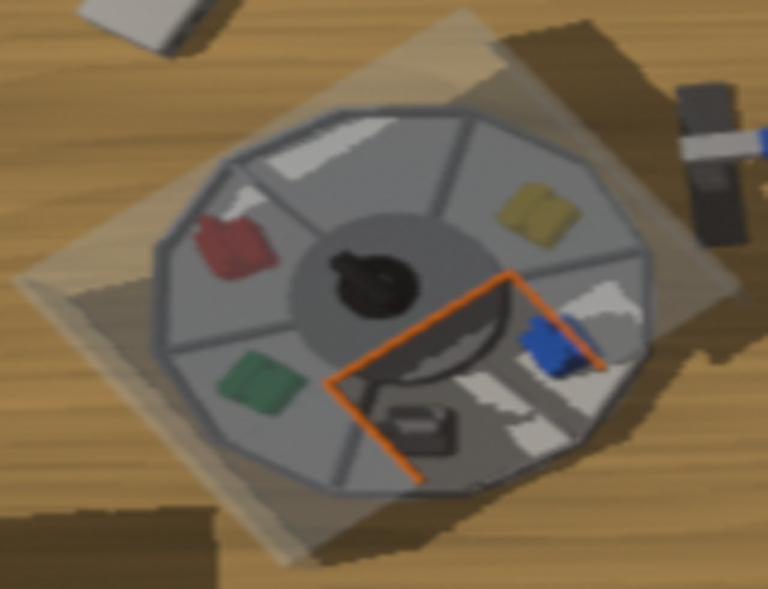

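View pics/c2.png

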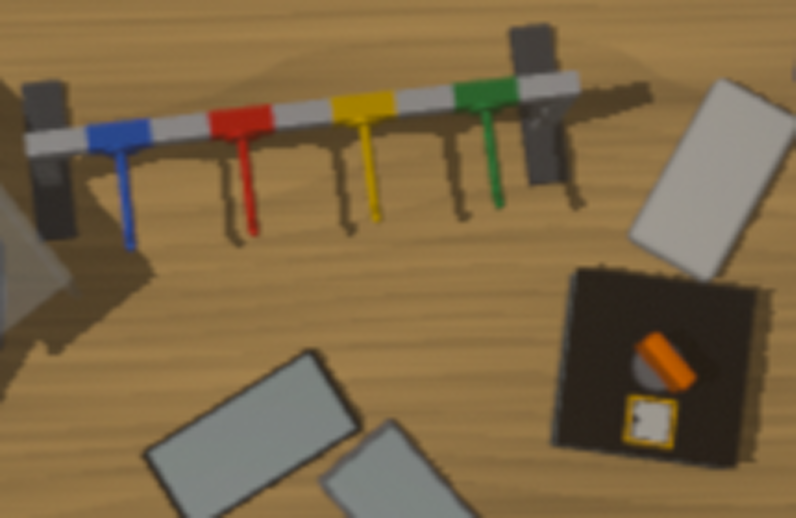

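```bash
python3 - <<'E'
from h import *
np.set_printoptions(precision=4,suppress=True)
f1=lambda x,y:(100+x/4.8,105+y/3.8)
f2=lambda x,y:(235+x/3.7,105+y/3.7)
P=lambda f,x,y,z:px2w('top',f(x,y),z)
A=P(f1,512,273,.084);B=P(f1,327,383,.084);C=P(f1,603,368,.084);D=P(f1,420,482,.084)
print('opening',A,B,C,D,'width',np.linalg.norm(A-B))
e=(A-B);e/=np.linalg.norm(e); # from B to A: +y or -y
print('edge dir ang',np.degrees(np.arctan2(e[1],e[0])), 'side',C-A,D-B)
for c in[(10,280),(465,10),(742,292),(290,565)]:print('canopy',P(f1,*c,.084))
print('knob',P(f1,375,288,.092),P(f1,345,262,.128),P(f1,395,275,.128))
for n,q in dict(red=(235,247),green=(262,384),yellow=(540,215),blue=(560,347),grey=(425,428)).items():print(n,P(f1,*q,.045))
for w in[((470,120),(440,215)),((640,255),(510,275)),((575,435),(500,360)),((340,485),(370,390)),((165,350),(290,325)),((230,165),(320,235))]: print('wall',P(f1,*w[0],.036),P(f1,*w[1],.036))
for n,a,b in(('blue',(122,150),(130,247)),('red',(242,137),(254,233)),('yel',(365,122),(376,218)),('green',(487,108),(499,204))):
  a=P(f2,*a,.105);b=P(f2,*b,.115);print(n,a,b,np.linalg.norm(a[:2]-b[:2]),np.degrees(np.arctan2(*(a-b)[[1,0]])))
print('ck',P(f2,667,361,.078),P(f2,647,343,.078),P(f2,686,380,.078),'win',P(f2,651,421,.034))
for c in[(577,268),(757,288),(735,467),(553,443)]:print('cover',P(f2,*c,.034))
E
```

```text
opening [0.544  0.1928 0.084 ] [0.4707 0.2935 0.084 ] [0.4774 0.1442 0.084 ] [0.402  0.2435 0.084 ] width 0.12456103819557587
edge dir ang -53.94678383317099 side [-0.0666 -0.0486  0.    ] [-0.0687 -0.05    0.    ]
canopy [0.546  0.4665 0.084 ]
canopy [0.729  0.2172 0.084 ]
canopy [0.5278 0.0683 0.084 ]
canopy [0.3475 0.3135 0.084 ]
knob [0.5342 0.2656 0.092 ] [0.5463 0.2735 0.128 ] [0.5369 0.2472 0.128 ]
red [0.573  0.3543 0.045 ]
green [0.4753 0.339  0.045 ]
yellow [0.5915 0.1831 0.045 ]
blue [0.4974 0.1728 0.045 ]
grey [0.4422 0.2483 0.045 ]
wall [0.6631 0.2235 0.036 ] [0.5947 0.2409 0.036 ]
wall [0.5631 0.1285 0.036 ] [0.5506 0.2017 0.036 ]
wall [0.4361 0.1663 0.036 ] [0.4901 0.2078 0.036 ]
wall [0.4039 0.2977 0.036 ] [0.4706 0.2807 0.036 ]
wall [0.5018 0.396  0.036 ] [0.5179 0.3256 0.036 ]
wall [0.634  0.3597 0.036 ] [0.5821 0.3087 0.036 ]
blue [0.6179 0.0309 0.105 ] [0.5479 0.0263 0.115 ] 0.07014346539257367 3.7670687642856815
red [ 0.6249 -0.0526  0.105 ] [ 0.5555 -0.0589  0.115 ] 0.06970344024531763 5.209668992655461
yel [ 0.6332 -0.1381  0.105 ] [ 0.5638 -0.1426  0.115 ] 0.06961895383323496 3.7766863413662333
green [ 0.6409 -0.2227  0.105 ] [ 0.5713 -0.2269  0.115 ] 0.06967133214440882 3.4716873081721347
ck [ 0.4645 -0.3452  0.078 ] [ 0.4775 -0.3319  0.078 ] [ 0.4509 -0.3577  0.078 ] win [ 0.4262 -0.3422  0.034 ]
cover [ 0.5385 -0.2939  0.034 ]
cover [ 0.5207 -0.4227  0.034 ]
cover [ 0.3918 -0.4005  0.034 ]
cover [ 0.412  -0.2715  0.034 ]
```

```bash
cat >> h.py <<'E'
def plan(x,y,z,yaw=None,step=45):
    o=r.get_obs(); T=tool(); d=T[:3,:3].T@(np.array([x,y,z])-T[:3,3])*1000
    n=int(np.ceil(np.linalg.norm(d)/step)) or 1
    print('pos',np.round(o['position'],4),'rot',np.round(o['eef_rot'],2),'j',np.round(o['joints'],1),'t',round(o['t'],1),'open',round(o['opening']*1000,1))
    print('shift',np.round(d,1),'n',n,'each',np.round(d/n,1))
    if yaw is not None:
        w=-(yaw-o['eef_rot'][2]+180)%360-180 if False else -(((yaw-o['eef_rot'][2])+180)%360-180)
        m=int(np.ceil(abs(w)/8.5)) or 1; print('then turn',round(w,2),'m',m,'each',round(w/m,2))
E
python3 - <<'E'
from h import *
plan(.46,.21,.26,126)
E
python3 -m jog '[87,0,0,-5,0,0,0]'
```

```text
pos [ 0.1791 -0.5982  0.2216] rot [-1.7999e+02 -1.1000e-01  1.0665e+02] j [-58.5  22.1   0.4  -0.  -68.4 -14.8] t 0.1 open 86.9
shift [693.9 500.8 -37.1] n 20 each [34.7 25.  -1.9]
then turn -19.35 m 3 each -6.45
t: 0.2
position: [0.1789, -0.598, 0.2262]
eef_rot: [-180.0, -0.2, 106.6]
force: [-0.6, 0.7, 0.5]
opening: 0.087
```

```bash
python3 -m jog '[87,34,25,-2,0,0,0,87,34,25,-2,0,0,0,87,34,25,-2,0,0,0,87,34,25,-2,0,0,0,87,34,25,-2,0,0,0]' >/dev/null
python3 -m jog '[87,34,25,-2,0,0,0,87,34,25,-2,0,0,0,87,34,25,-2,0,0,0,87,34,25,-2,0,0,0,87,34,25,-2,0,0,0]' >/dev/null
python3 -m jog '[87,34,25,-2,0,0,0,87,34,25,-2,0,0,0,87,34,25,-2,0,0,0,87,34,25,-2,0,0,0,87,34,25,-2,0,0,0]'
python3 -m jog '[87,34,25,-2,0,0,-6.5,87,34,25,-2,0,0,-6.5,87,34,25,-2,0,0,-6.5,87,0,0,0,0,0,0,87,0,0,0,0,0,0]'
python3 - <<'E'
from h import *
plan(.46,.21,.26,126)
E
```

```text
t: 1.7
position: [0.3924, -0.0008, 0.2583]
eef_rot: [179.9, -0.0, 106.7]
force: [1.5, -0.6, 0.3]
opening: 0.0874
t: 2.2
position: [0.4208, 0.1209, 0.2635]
eef_rot: [-180.0, -0.0, 126.2]
force: [-0.5, 0.2, 0.5]
opening: 0.0868
pos [0.4208 0.1209 0.2635] rot [-1.7996e+02 -1.0000e-02  1.2624e+02] j [ 37.4   1.6 -20.   -0.  -68.4 -91.2] t 2.2 open 86.8
shift [48.7 84.4  3.5] n 3 each [16.2 28.1  1.2]
then turn 0.24 m 1 each 0.24
```

```bash
python3 -m jog '[87,16,28,0,0,0,0,87,16,28,0,0,0,0,87,16,28,0,0,0,0,87,0,0,0,0,0,0,87,0,0,0,0,0,0]'
python3 - <<'E'
from h import *
M=cam('wrist')[1]; snap('wrist','w1',s=1.4); np.save('w1.npy',M)
for q in [(.5357,.2638,.128),(.5357,.2638,.084)]: print(w2px('wrist',q,M)*1.4)
E
```

```text
t: 2.7
position: [0.4603, 0.2075, 0.2632]
eef_rot: [-179.9, 0.0, 126.1]
force: [-0.2, 0.0, 0.1]
opening: 0.0869
[390.49563181 392.40960338]
[390.49444437 366.4924168 ]
```

View pics/w1.png

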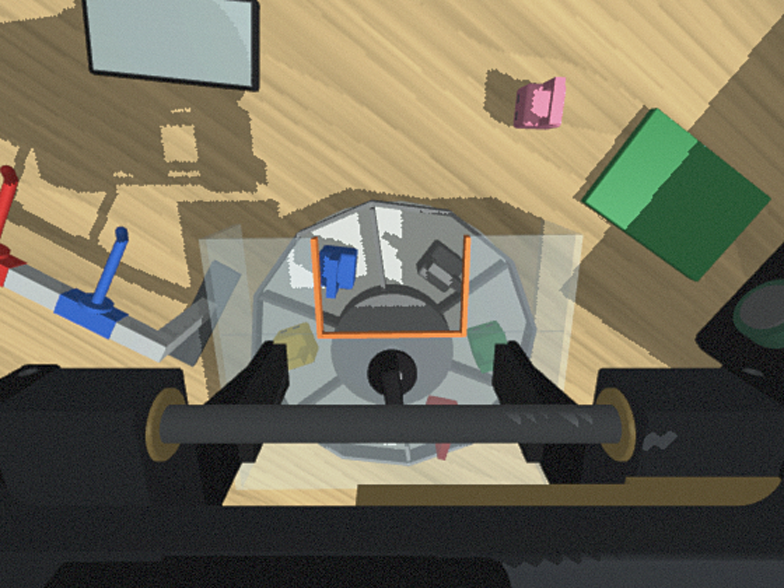

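```bash
python3 - <<'E'
from h import *
M=np.load('w1.npy')
P=lambda x,y,z:px2w('wrist',(x/1.4,y/1.4),z,M)
print('open',P(320,335,.084),P(465,334,.084),P(314,237,.084),P(468,237,.084))
c=np.array([.5357,.2638])
A=P(320,335,.084);B=P(465,334,.084)
e=(B-A)[:2]/np.linalg.norm((B-A)[:2]); yaw=np.degrees(np.arctan2(-e[0],e[1])); print('yaw',yaw,np.linalg.norm(B-A))
y=np.radians(yaw); c=(A+B)[:2]/2+.035*np.array([np.cos(y),np.sin(y)]); print('stand',c)
pol=lambda p:(np.round(np.linalg.norm(p[:2]-c)*1000),np.round(np.degrees(np.arctan2(p[1]-c[1],p[0]-c[0]))%360,1))
for q in[(375,207),(383,288),(265,293),(305,308),(505,263),(470,282)]:print('wall',pol(P(*q,.036)))
for n,q in dict(blue=(340,262),grey=(442,262),yellow=(295,344),green=(490,346)).items(): print(n,pol(P(*q,.045)))
im=cv2.imread('pics/full_w1.png')
a=im[150:300,215:345]; a=cv2.convertScaleAbs(a,alpha=1.8,beta=25); cv2.imwrite('pics/c3.png',cv2.resize(a,None,fx=4,fy=4,interpolation=cv2.INTER_CUBIC))
E
```

```text
open [0.54740852 0.19607691 0.084     ] [0.47191005 0.29767725 0.084     ] [0.47812479 0.14471018 0.084     ] [0.40430965 0.24567041 0.084     ]
yaw 36.615766406111995 0.12658060109416525
stand [0.53775215 0.26775268]
wall (np.float64(140.0), np.float64(222.7))
wall (np.float64(63.0), np.float64(224.5))
wall (np.float64(136.0), np.float64(281.1))
wall (np.float64(95.0), np.float64(279.8))
wall (np.float64(137.0), np.float64(165.7))
wall (np.float64(101.0), np.float64(169.0))
blue (np.float64(103.0), np.float64(244.4))
grey (np.float64(101.0), np.float64(189.5))
yellow (np.float64(96.0), np.float64(301.3))
green (np.float64(96.0), np.float64(129.8))
```

View pics/c3.png

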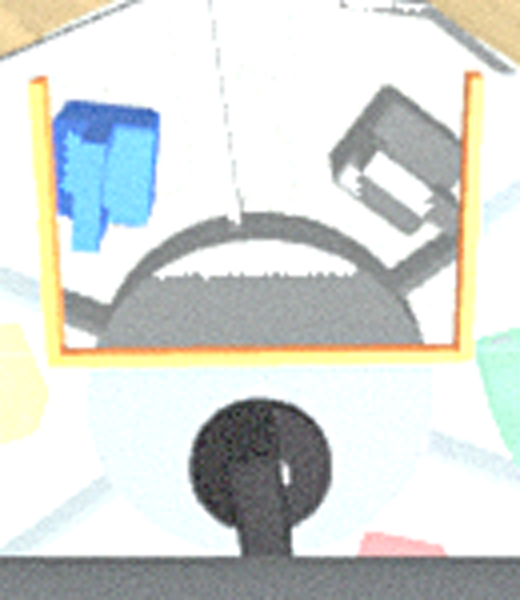

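```bash
python3 - <<'E'
from h import *
plan(.5365,.2655,.20,134)
E
```

```text
pos [0.4601 0.2071 0.2634] rot [-179.94   -0.    126.07] j [ 42.7   8.6 -12.1  -0.  -69.3 -96.6] t 2.8 open 87.2
shift [ 2.2 96.2 63.3] n 3 each [ 0.7 32.1 21.1]
then turn -7.93 m 1 each -7.93
```

```bash
python3 -m jog '[87,1,32,21,0,0,0,87,1,32,21,0,0,0,60,1,32,21,0,0,0,50,0,0,0,0,0,-8,50,0,0,0,0,0,0]' 
python3 -m jog '[50,0,0,34,0,0,0,50,0,0,34,0,0,0,50,0,0,34,0,0,0,50,0,0,0,0,0,0,50,0,0,0,0,0,0]'
python3 -m jog '[0,0,0,0,0,0,0,0,0,0,0,0,0,0,0,0,0,0,0,0,0,0,0,0,0,0,0,0,0,0,0,0,0,0,0]' 20
```

```text
t: 3.25
position: [0.5361, 0.2661, 0.1996]
eef_rot: [-179.9, -0.0, 134.1]
force: [-0.8, -0.7, -0.0]
opening: 0.0704
t: 3.75
position: [0.5366, 0.267, 0.1002]
eef_rot: [179.9, 0.1, 134.1]
force: [0.3, -0.4, 0.7]
opening: 0.0502
t: 4.25
position: [0.5365, 0.2674, 0.099]
eef_rot: [180.0, 0.0, 134.2]
force: [11.8, -10.9, -3.0]
opening: 0.018
```

```bash
python3 -m jog '[0,0,0,0,0,0,0,0,0,0,0,0,0,0]'
python3 -m jog '[0,0,0,0,0,0,6,0,0,0,0,0,0,6,0,0,0,0,0,0,6,0,0,0,0,0,0,6,0,0,0,0,0,0,5]'
python3 -m jog '[0,0,0,0,0,0,0,50,0,0,0,0,0,0,50,0,0,0,0,0,0,50,0,0,-35,0,0,0,50,0,0,-35,0,0,0]'
```

```text
t: 4.45
position: [0.538, 0.266, 0.099]
eef_rot: [180.0, 0.2, 134.2]
force: [6.6, -5.3, -0.5]
opening: 0.0137
t: 4.95
position: [0.538, 0.266, 0.099]
eef_rot: [179.9, 0.1, 105.0]
force: [7.6, -6.1, 0.2]
opening: 0.0139
t: 5.45
position: [0.5353, 0.2673, 0.1681]
eef_rot: [-179.8, 0.1, 105.2]
force: [0.5, 0.9, 0.7]
opening: 0.038
```

```bash
python3 - <<'E'
from h import *
plan(.459,.208,.20,126.3)
E
```

```text
pos [0.5353 0.2673 0.1681] rot [-1.7981e+02  8.0000e-02  1.0518e+02] j [  42.    22.    -7.8   -0.   -60.4 -116.8] t 5.5 open 38.0
shift [-37.3 -89.3 -31.5] n 3 each [-12.4 -29.8 -10.5]
then turn -21.12 m 3 each -7.04
```

```bash
python3 -m jog '[60,-12.4,-30,-10.5,0,0,0,60,-12.4,-30,-10.5,0,0,0,60,-12.4,-30,-10.5,0,0,0,60,0,0,0,0,0,-7,60,0,0,0,0,0,-7]' >/dev/null
python3 -m jog '[60,0,0,0,0,0,-7,60,0,0,0,0,0,0,60,0,0,0,0,0,0]'
python3 - <<'E'
from h import *
M=cam('wrist')[1]; snap('wrist','w2',(190,130,370,260),4.4); np.save('w2.npy',M)
E
```

```text
t: 6.25
position: [0.4588, 0.2083, 0.2]
eef_rot: [-180.0, -0.0, 126.0]
force: [0.1, -0.1, -1.0]
opening: 0.0599
```

View pics/w2.png

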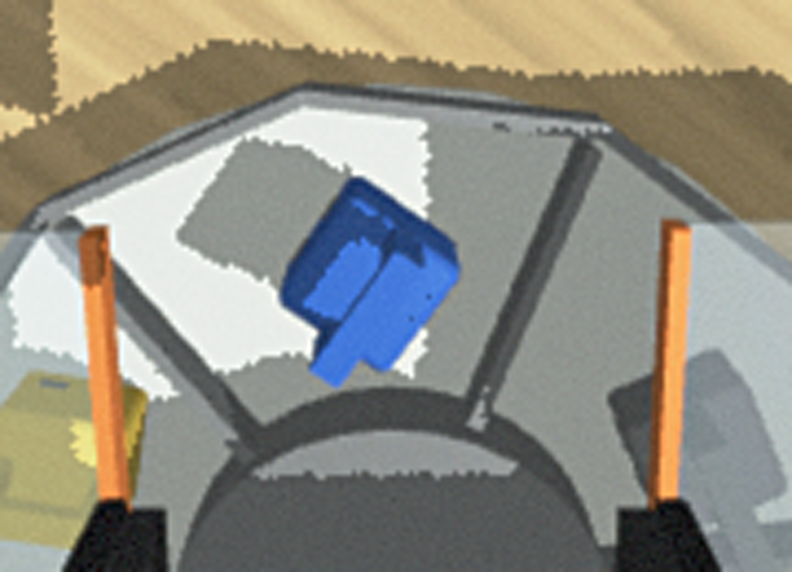

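```bash
cat >> h.py <<'E'
from itertools import product
from scipy.optimize import minimize
HUE=dict(red=[(0,8),(172,180)],blue=[(105,125)],yellow=[(20,34)],green=[(45,85)])
def box(x0,x1,y0,y1,z0,z1): return np.array(list(product((x0,x1),(y0,y1),(z0,z1))))/1000
PARTS=[box(-17,17,-17,17,0,34),box(-4,4,-17,-11,34,62),box(-4,4,11,17,34,62),box(-4,4,-17,17,56,62)]
def fit(name,n,f,M,guess,z0=.014,roi=None,yaws=range(0,180,30),crop=None,sat=90):
    im=cv2.imread('pics/full_'+f+'.png'); h=cv2.cvtColor(im,cv2.COLOR_BGR2HSV)
    m=np.zeros(im.shape[:2],bool)
    for a,b in HUE[name]: m|=(h[:,:,0]>=a)&(h[:,:,0]<=b)&(h[:,:,1]>sat)&(h[:,:,2]>25)
    K=np.array(r.camera_params(n)['K']); S=3
    g=w2px(n,(*guess,z0+.03),M); R0=int(max(60,1)) if roi is None else roi
    u0,v0=int(g[0])-R0,int(g[1])-R0; u0=max(u0,0);v0=max(v0,0)
    mm=m[v0:v0+2*R0,u0:u0+2*R0].astype(np.uint8); mm=cv2.morphologyEx(mm,cv2.MORPH_OPEN,np.ones((2,2)))
    mm=cv2.resize(mm,None,fx=S,fy=S,interpolation=cv2.INTER_LINEAR)>0
    def ren(p):
        c,s=np.cos(p[2]),np.sin(p[2]); out=np.zeros(mm.shape,np.uint8)
        for B in PARTS:
            W=np.c_[c*B[:,0]-s*B[:,1]+p[0],s*B[:,0]+c*B[:,1]+p[1],B[:,2]+z0]
            q=(W-M[:3,3])@M[:3,:3]; uv=np.c_[q[:,0]/-q[:,2]*K[0,0]+K[0,2],-q[:,1]/-q[:,2]*K[1,1]+K[1,2]]
            uv=(uv-[u0,v0])*S+1
            cv2.fillConvexPoly(out,cv2.convexHull(uv.astype(np.float32)).round().astype(int),1)
        return out>0
    cost=lambda v:1-(ren((v[0]/100,v[1]/100,v[2]))&mm).sum()/max(1,(ren((v[0]/100,v[1]/100,v[2]))|mm).sum())
    best=[]
    for y in yaws:
        v0_=np.array([guess[0]*100,guess[1]*100,np.radians(y)])
        sx=np.vstack([v0_,v0_+[1,0,0],v0_+[0,1,0],v0_+[0,0,.35]])
        o=minimize(cost,v0_,method='Nelder-Mead',options=dict(initial_simplex=sx,maxiter=150)); best.append((o.fun,o.x))
    best.sort(key=lambda t:t[0])
    print(name,'area',mm.sum()/S/S,[(round(b[0],3),np.round(b[1][:2]/100,4),round(np.degrees(b[1][2])%180,1)) for b in best[:4]])
    p=best[0][1]; return p[0]/100,p[1]/100,np.degrees(p[2])%180
E
python3 - <<'E'
from h import *
fit('blue','wrist','w2',np.load('w2.npy'),(.462,.212))
fit('blue','wrist','w1',np.load('w1.npy'),(.49,.17))
E
```

```text
blue area 1144.5555555555554 [(np.float64(0.109), array([0.4634, 0.2062]), np.float64(91.6)), (np.float64(0.113), array([0.4627, 0.2063]), np.float64(93.2)), (np.float64(0.114), array([0.4631, 0.2059]), np.float64(90.2)), (np.float64(0.184), array([0.464, 0.206]), np.float64(4.1))]
blue area 782.0 [(np.float64(0.143), array([0.502 , 0.1785]), np.float64(116.0)), (np.float64(0.143), array([0.5022, 0.1781]), np.float64(116.0)), (np.float64(0.144), array([0.502 , 0.1781]), np.float64(117.0)), (np.float64(0.145), array([0.5021, 0.1786]), np.float64(114.6))]
```

```bash
python3 -m jog '[52,0,0,0,0,0,-7.3,52,0,0,0,0,0,-7.3,52,0,0,0,0,0,-7.3,52,0,0,0,0,0,-7.3,52,0,0,0,0,0,-7.3]' >/dev/null
python3 -m jog '[52,0,0,0,0,0,-7.3,52,0,0,0,0,0,0,52,0,0,0,0,0,0]'
python3 - <<'E'
from h import *
M=cam('wrist')[1]; snap('wrist','w3'); x=fit('blue','wrist','w3',M,(.4634,.2062),yaws=(60,90,120))
plan(x[0],x[1],.024,170)
E
```

```text
t: 7.1
position: [0.459, 0.2081, 0.1999]
eef_rot: [-180.0, -0.0, 169.8]
force: [-0.6, 0.3, -0.1]
opening: 0.0518
blue area 1080.6666666666667 [(np.float64(0.108), array([0.4615, 0.2065]), np.float64(88.5)), (np.float64(0.11), array([0.4616, 0.2053]), np.float64(89.7)), (np.float64(0.115), array([0.462 , 0.2053]), np.float64(90.3))]
pos [0.459  0.2081 0.2   ] rot [-1.7999e+02 -1.0000e-02  1.6979e+02] j [ 42.9  11.3 -18.2  -0.  -60.5 -53.1] t 7.2 open 52.0
shift [ -2.8  -1.1 176. ] n 4 each [-0.7 -0.3 44. ]
then turn -0.21 m 1 each -0.21
```

```bash
python3 -m jog '[52,-1,0,40,0,0,0,52,-1,-1,40,0,0,0,52,-1,0,40,0,0,0,52,0,0,28,0,0,0,52,0,0,28,0,0,0]' 
python3 -m jog '[25,0,0,0,0,0,0,25,0,0,0,0,0,0,25,0,0,0,0,0,0,25,0,0,0,0,0,0,25,0,0,0,0,0,0]' 25
python3 -m jog '[25,0,0,0,0,0,0,25,0,0,0,0,0,0,25,0,0,0,0,0,0,25,0,0,-10,0,0,0,25,0,0,-20,0,0,0]' 25
```

```text
t: 7.65
position: [0.4618, 0.2064, 0.0227]
eef_rot: [-180.0, -0.0, 169.8]
force: [-0.7, 0.3, 0.3]
opening: 0.0517
t: 8.15
position: [0.4624, 0.2071, 0.0253]
eef_rot: [179.9, 0.1, 170.0]
force: [-0.7, 0.1, 2.6]
opening: 0.0365
t: 8.65
position: [0.4607, 0.2057, 0.0535]
eef_rot: [-179.8, -0.2, 169.9]
force: [-0.7, 0.4, -0.1]
opening: 0.0366
```

```bash
python3 -m jog '[25,0,0,15,0,0,0,25,0,0,14,0,0,0,25,0,0,0,0,0,0,52,0,0,0,0,0,0,52,0,0,0,0,0,0]' 
python3 -m jog '[52,0,0,0,0,0,-4.5,52,0,0,0,0,0,-4.5,52,0,0,0,0,0,0,25,0,0,0,0,0,0,25,0,0,0,0,0,0]'
python3 -m jog '[25,0,0,0,0,0,0,25,0,0,0,0,0,0,25,0,0,0,0,0,0,25,0,0,-2,0,0,0,25,0,0,0,0,0,0]' 30
```

```text
t: 9.15
position: [0.4619, 0.2066, 0.0255]
eef_rot: [180.0, 0.0, 170.0]
force: [0.3, -0.4, -0.0]
opening: 0.0447
t: 9.65
position: [0.4618, 0.2066, 0.0252]
eef_rot: [180.0, 0.0, 178.9]
force: [0.1, 0.2, -0.0]
opening: 0.0431
t: 10.15
position: [0.4619, 0.2066, 0.0272]
eef_rot: [180.0, 0.0, 179.0]
force: [-0.6, 0.0, -1.5]
opening: 0.0336
```

```bash
python3 -m jog '[25,0,0,-30,0,0,0,25,0,0,-40,0,0,0,25,0,0,-40,0,0,0,25,0,0,-40,0,0,0,25,0,0,-23,0,0,0]' >/dev/null
python3 -m jog '[25,0,0,0,0,0,8.4,25,0,0,0,0,0,8.4,25,0,0,0,0,0,8.4,25,0,0,0,0,0,8.4,25,0,0,0,0,0,8.4]' >/dev/null
python3 -m jog '[25,0,0,0,0,0,8.4,25,0,0,0,0,0,8.4,25,0,0,0,0,0,8.4,25,0,0,0,0,0,8.4,25,0,0,0,0,0,8.4]'
python3 - <<'E'
from h import *
plan(.526,.0245,.20,95)
M=np.load('w1.npy')
P=lambda x,y,z:px2w('wrist',(x/1.4,y/1.4),z,M)
print(P(100,299,.105),P(122,233,.112))
E
```

```text
t: 11.65
position: [0.4615, 0.2064, 0.1998]
eef_rot: [-180.0, 0.0, 94.6]
force: [-0.2, 0.4, -1.3]
opening: 0.0342
pos [0.4615 0.2064 0.1998] rot [-1.7997e+02  1.0000e-02  9.4600e+01] j [  42.5   11.5  -18.    -0.   -60.5 -127.9] t 11.7 open 34.2
shift [-186.5   49.7   -0.2] n 5 each [-37.3   9.9  -0. ]
then turn -0.4 m 1 each -0.4
[0.61552367 0.03489659 0.105     ] [0.55288699 0.02887698 0.112     ]
```

```bash
python3 -m jog '[25,-37,9.5,0,0,0,0,25,-37,9.5,0,0,0,0,25,-37,9.5,0,0,0,0,25,-37,9.5,0,0,0,0,25,-37,9.5,0,0,0,0]' >/dev/null
python3 -m jog '[25,0,0,40,0,0,0,25,0,0,40,0,0,0,25,0,0,25,0,0,0,25,0,0,0,0,0,0]'
python3 - <<'E'
from h import *
plan(.524,.0255,.0742,95)
np.save('w4.npy',cam('wrist')[1]); snap('wrist','w4',(130,120,430,345),2.6)
E
```

```text
t: 12.55
position: [0.5221, 0.0253, 0.0913]
eef_rot: [-179.5, 0.1, 94.9]
force: [-0.5, 0.0, -0.5]
opening: 0.0343
pos [0.5221 0.0253 0.0913] rot [-1.7948e+02  9.0000e-02  9.4880e+01] j [ 2.050e+01  2.040e+01 -2.350e+01 -1.000e-01 -4.670e+01 -1.056e+02] t 12.6 open 34.3
shift [ 0.1  2.1 17.1] n 1 each [ 0.1  2.1 17.1]
then turn -0.12 m 1 each -0.12
```

View pics/w4.png

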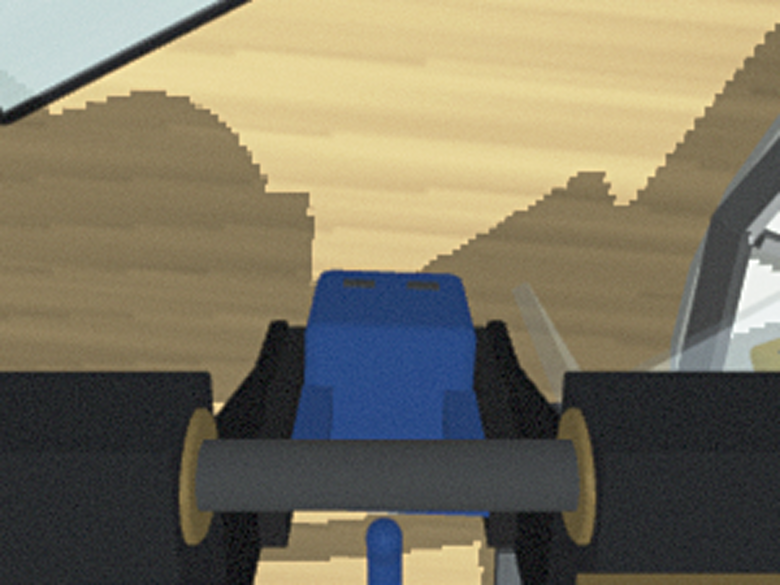

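```bash
python3 -m jog '[25,0,0,17,0,0,0,25,0,0,0,0,0,0,25,0,15,0,0,0,0,25,0,15,0,0,0,0,25,0,15,0,0,0,0]'
python3 -m jog '[25,0,15,0,0,0,0,25,0,0,0,0,0,0]'
python3 -m jog '[25,0,0,5,0,0,0,25,0,0,4,0,0,0,25,0,0,0,0,0,0]'
```

```text
t: 13.1
position: [0.568, 0.03, 0.0783]
eef_rot: [-179.7, -0.0, 94.9]
force: [-3.7, -0.0, -5.0]
opening: 0.0339
t: 13.3
position: [0.586, 0.0317, 0.0783]
eef_rot: [180.0, -0.0, 94.9]
force: [3.1, -1.2, -6.9]
opening: 0.0334
t: 13.6
position: [0.5846, 0.0317, 0.0694]
eef_rot: [180.0, -0.0, 95.0]
force: [0.2, 0.2, 0.1]
opening: 0.0342
```

```bash
python3 - <<'E'
from h import *
snap('scene','s1',(80,150,340,350),3)
plan(.582,.0305,.0642,95)
E
```

```text
pos [0.5848 0.0317 0.0696] rot [179.96  -0.    94.98] j [  18.9   26.9  -16.3    0.   -46.8 -104. ] t 13.7 open 34.2
shift [-0.9 -2.9  5.4] n 1 each [-0.9 -2.9  5.4]
then turn -0.02 m 1 each -0.02
```

View pics/s1.png

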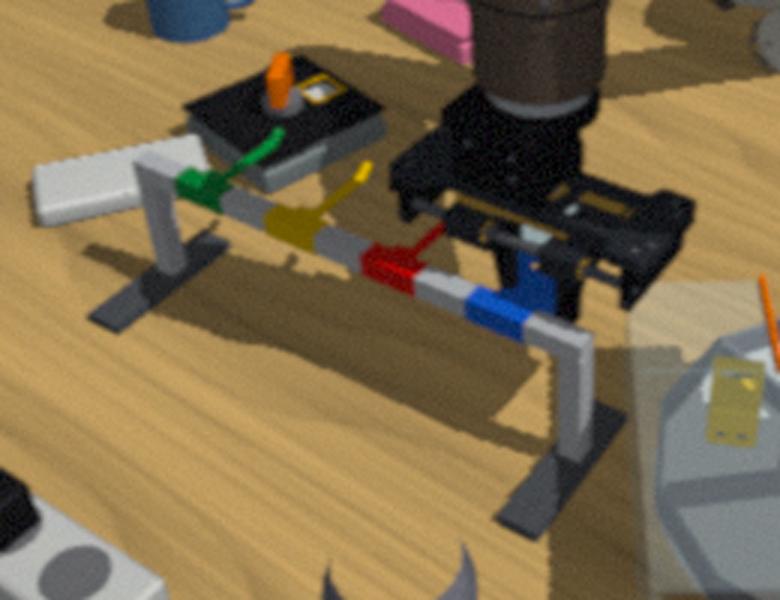

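```bash
python3 -m jog '[25,0,0,4,0,0,0,25,0,0,0,0,0,0]'
python3 -m jog '[46,0,0,0,0,0,0,46,0,0,0,0,0,0,46,0,0,0,0,0,0]'
python3 -m jog '[46,0,0,-5,0,0,0,46,0,0,-30,0,0,0,46,0,0,-40,0,0,0,46,0,0,-40,0,0,0,46,0,0,0,0,0,0]'
python3 - <<'E'
from h import *
snap('scene','s2',(200,180,320,280),5); snap('top','t2')
im=cv2.imread('pics/full_s2.png'); h=cv2.cvtColor(im,cv2.COLOR_BGR2HSV)
plan(.538,.266,.17,105)
E
```

```text
t: 13.85
position: [0.5846, 0.0315, 0.0649]
eef_rot: [-180.0, -0.0, 95.0]
force: [-0.5, -0.2, -0.8]
opening: 0.034
t: 14.15
position: [0.5851, 0.0316, 0.0652]
eef_rot: [180.0, -0.0, 95.0]
force: [0.2, -0.3, 0.5]
opening: 0.0445
t: 14.65
position: [0.5888, 0.0321, 0.1873]
eef_rot: [179.2, -0.1, 95.0]
force: [-0.3, -0.3, -0.4]
opening: 0.046
pos [0.5853 0.0318 0.1817] rot [ 1.7982e+02 -6.0000e-02  9.4950e+01] j [  18.9   20.    -8.8   -0.   -61.  -104. ] t 14.8 open 46.0
shift [237.4 -27.   11.8] n 6 each [39.6 -4.5  2. ]
then turn -10.05 m 2 each -5.02
```

View pics/s2.png

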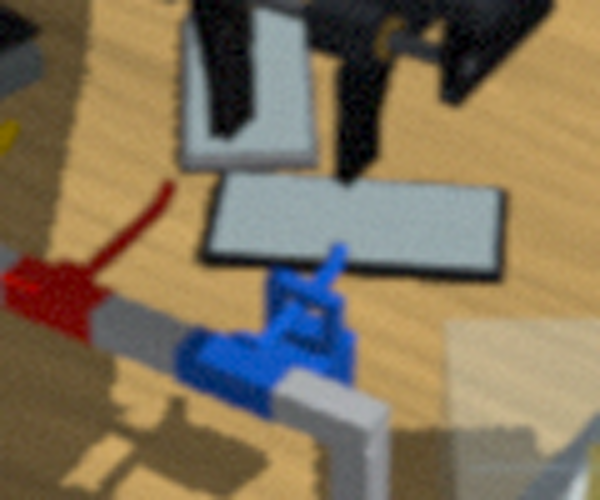

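```bash
python3 -m jog '[50,39.6,-4.5,0,0,0,0,50,39.6,-4.5,0,0,0,0,50,39.6,-4.5,0,0,0,0,50,39.6,-4.5,0,0,0,0,50,39.6,-4.5,0,0,0,0]' >/dev/null
python3 -m jog '[50,39.6,-4.5,0,0,0,0,50,0,0,0,0,0,-8.4,50,0,0,0,0,0,-8.4,50,0,0,0,0,0,-8.4,50,0,0,0,0,0,-8.4]' >/dev/null
python3 -m jog '[50,0,0,0,0,0,-8.4,50,0,0,0,0,0,-8.4,50,0,0,0,0,0,-8.4,50,0,0,0,0,0,-8.4,50,0,0,0,0,0,-8.4]' >/dev/null
python3 -m jog '[50,0,0,0,0,0,-8.4,50,0,0,0,0,0,-8.4,50,0,0,0,0,0,-8.4,50,0,0,0,0,0,-8.4,50,0,0,0,0,0,-8.4]' >/dev/null
python3 -m jog '[50,0,0,0,0,0,-8.4,50,0,0,0,0,0,-8.4,50,0,0,0,0,0,-8.4,50,0,0,0,0,0,-8.4,50,0,0,0,0,0,-8.4]' >/dev/null
python3 -m jog '[50,0,0,0,0,0,-8.4,50,0,0,0,0,0,-8.4,50,0,0,0,0,0,-8.4,50,0,0,0,0,0,-5,50,0,0,0,0,0,0]'
python3 - <<'E'
from h import *
plan(.538,.266,.098,-75)
M=cam('top')[1]
for n,g in dict(yellow=(.5915,.1831),red=(.573,.3543),green=(.4753,.339)).items():
  x=fit(n,'top','t0',M,g,roi=22,sat=50); a=np.degrees(np.arctan2(x[1]-.266,x[0]-.538))%360; print(a,np.hypot(x[1]-.266,x[0]-.538),'yaw rel radial',(x[2]-a+90)%180-90)
  
E
```

```text
t: 17.75
position: [0.5367, 0.2654, 0.1784]
eef_rot: [179.8, -0.1, -75.3]
force: [-0.0, -1.2, -0.1]
opening: 0.0502
pos [0.5367 0.2654 0.1784] rot [ 1.7983e+02 -7.0000e-02 -7.5260e+01] j [ 41.8  21.5  -6.9  -0.  -61.7  63. ] t 17.8 open 50.2
shift [-0.4 -1.6 80.4] n 2 each [-0.2 -0.8 40.2]
then turn -0.26 m 1 each -0.26
yellow area 197.66666666666666 [(np.float64(0.219), array([0.5925, 0.1844]), np.float64(49.8)), (np.float64(0.222), array([0.5926, 0.1852]), np.float64(50.6)), (np.float64(0.222), array([0.5917, 0.1845]), np.float64(49.7)), (np.float64(0.223), array([0.5924, 0.1836]), np.float64(51.1))]
303.73391969603415 0.09815584197738425 yaw rel radial -73.95853105997244
red area 202.11111111111111 [(np.float64(0.164), array([0.5729, 0.3555]), np.float64(113.8)), (np.float64(0.164), array([0.573 , 0.3562]), np.float64(119.8)), (np.float64(0.164), array([0.5728, 0.3553]), np.float64(119.8)), (np.float64(0.21), array([0.573 , 0.3563]), np.float64(30.5))]
68.68122042340441 0.09602402506634615 yaw rel radial 45.166720114037616
green area 168.22222222222223 [(np.float64(0.213), array([0.475, 0.34 ]), np.float64(64.5)), (np.float64(0.213), array([0.475, 0.341]), np.float64(64.5)), (np.float64(0.214), array([0.4754, 0.3414]), np.float64(65.6)), (np.float64(0.243), array([0.4755, 0.3411]), np.float64(153.1))]
130.4119590151295 0.09720653354754734 yaw rel radial -65.87945069760153
```

```bash
python3 -m jog '[50,0,-1,40,0,0,0,50,0,-1,39,0,0,0,50,0,0,0,0,0,0,5,0,0,0,0,0,0,5,0,0,0,0,0,0]' 20 >/dev/null
python3 -m jog '[5,0,0,0,0,0,0,5,0,0,0,0,0,0,5,0,0,0,0,0,0,5,0,0,0,0,0,0,5,0,0,0,0,0,0]'
python3 -m jog '[5,0,0,0,0,0,8.2,5,0,0,0,0,0,8.2,5,0,0,0,0,0,8.2,5,0,0,0,0,0,8.2,5,0,0,0,0,0,8.2]'
python3 -m jog '[5,0,0,0,0,0,8.2,5,0,0,0,0,0,8.2,5,0,0,0,0,0,0,50,0,0,0,0,0,0,50,0,0,0,0,0,0]'
python3 -m jog '[50,0,0,0,0,0,0,50,0,0,-40,0,0,0,50,0,0,-50,0,0,0,50,0,0,-20,0,0,0,50,0,0,0,0,0,0]'
python3 - <<'E'
from h import *
plan(.459,.208,.20,126)
E
```

```text
t: 18.75
position: [0.5397, 0.2664, 0.1019]
eef_rot: [-180.0, -0.0, -75.2]
force: [-0.9, -1.2, 3.3]
opening: 0.0143
t: 19.25
position: [0.5396, 0.2653, 0.1019]
eef_rot: [-179.9, -0.1, -116.5]
force: [-0.7, -5.2, 4.6]
opening: 0.0142
t: 19.75
position: [0.5394, 0.2666, 0.1009]
eef_rot: [180.0, 0.0, -132.6]
force: [0.1, 0.2, -0.3]
opening: 0.023
t: 20.25
position: [0.5412, 0.268, 0.2155]
eef_rot: [-179.9, 0.5, -132.6]
force: [-0.3, 0.1, -0.7]
opening: 0.0493
pos [0.5412 0.268  0.2155] rot [-179.9     0.51 -132.59] j [ 41.7  20.   -3.7   0.1 -65.8   5.7] t 20.2 open 49.3
shift [100.   20.   14.5] n 3 each [33.3  6.7  4.8]
then turn 101.41 m 12 each 8.45
```

```bash
python3 -m jog '[50,33.3,6.7,4,0,0,0,50,33.3,6.7,4,0,0,0,50,33.3,6.7,4,0,0,0,50,0,0,0,0,0,8.4,50,0,0,0,0,0,8.4]' >/dev/null
python3 -m jog '[52,0,0,0,0,0,8.4,52,0,0,0,0,0,8.4,52,0,0,0,0,0,8.4,52,0,0,0,0,0,8.4,52,0,0,0,0,0,8.4]' >/dev/null
python3 -m jog '[52,0,0,0,0,0,8.4,52,0,0,0,0,0,8.4,52,0,0,0,0,0,8.4,52,0,0,0,0,0,8.4,52,0,0,0,0,0,8.4]' >/dev/null
python3 -m jog '[52,0,0,0,0,0,0,52,0,0,0,0,0,0]'
python3 - <<'E'
from h import *
M=cam('wrist')[1]; np.save('w5.npy',M); snap('wrist','w5',(190,130,370,260),4.4)
fit('yellow','wrist','w5',M,(.46,.207),yaws=range(0,180,20))
fit('yellow','wrist','w5',M,(.46,.207),yaws=range(0,180,20),sat=130)
E
```

```text
t: 21.95
position: [0.4566, 0.2065, 0.1982]
eef_rot: [-179.9, -0.0, 126.7]
force: [0.4, -0.5, 0.4]
opening: 0.0518
yellow area 1978.6666666666667 [(np.float64(0.441), array([0.4625, 0.2056]), np.float64(146.3)), (np.float64(0.441), array([0.4627, 0.2055]), np.float64(147.6)), (np.float64(0.442), array([0.4622, 0.2058]), np.float64(146.3)), (np.float64(0.442), array([0.4629, 0.2054]), np.float64(147.9))]
yellow area 1120.888888888889 [(np.float64(0.125), array([0.4623, 0.2057]), np.float64(143.5)), (np.float64(0.127), array([0.462 , 0.2054]), np.float64(143.6)), (np.float64(0.129), array([0.4628, 0.2058]), np.float64(146.4)), (np.float64(0.13), array([0.4628, 0.2059]), np.float64(144.2))]
```

View pics/w5.png

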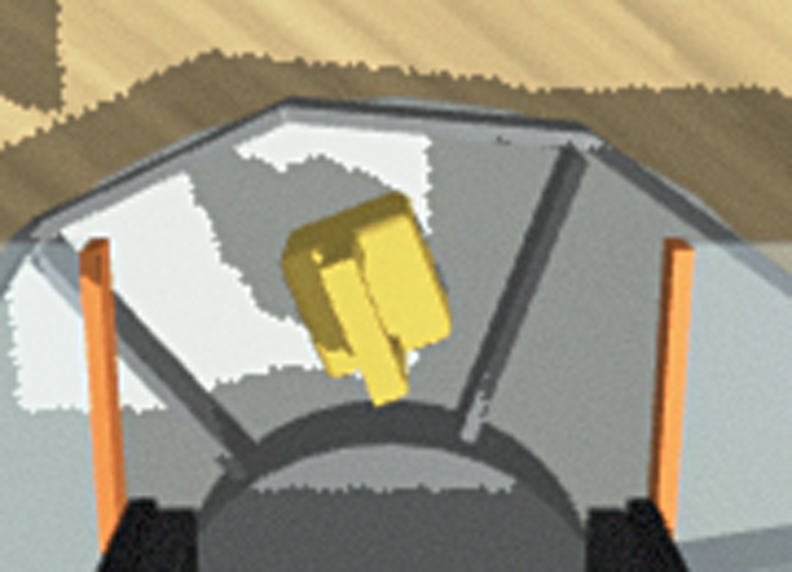

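```bash
python3 - <<'E'
from h import *
plan(.4623,.2057,.025,145)
for p in[(350,330),(345,290),(272,390),(386,318),(425,280),(405,346),(340,360),(400,400)]: print(p,px2w('top',(p[0]/1.4,p[1]/1.4),0.0)[:2].round(3))
E
python3 -m jog '[56,0,0,0,0,0,-6,56,0,0,0,0,0,-6,56,0,0,0,0,0,-6,56,0,0,0,0,0,0]'
python3 - <<'E'
from h import *
plan(.4623,.2057,.025,145)
E
```

```text
pos [0.4567 0.2065 0.1984] rot [-1.7993e+02 -1.0000e-02  1.2671e+02] j [ 42.9  11.2 -18.7  -0.  -60.2 -96.2] t 22.0 open 52.2
shift [ -4.    4.3 173.4] n 4 each [-1.   1.1 43.4]
then turn -18.29 m 3 each -6.1
(350, 330) [0.393 0.089]
(345, 290) [0.471 0.098]
(272, 390) [0.28  0.242]
(386, 318) [0.415 0.018]
(425, 280) [ 0.487 -0.059]
(405, 346) [ 0.359 -0.017]
(340, 360) [0.335 0.109]
(400, 400) [ 0.255 -0.005]
t: 22.4
position: [0.4568, 0.2066, 0.1988]
eef_rot: [-180.0, -0.0, 144.6]
force: [0.9, -0.3, -0.4]
opening: 0.0556
pos [0.4568 0.2066 0.1988] rot [-1.7999e+02 -1.0000e-02  1.4465e+02] j [ 42.9  11.2 -18.6  -0.  -60.2 -78.3] t 22.4 open 55.6
shift [ -5.    2.5 173.8] n 4 each [-1.2  0.6 43.5]
then turn -0.35 m 1 each -0.35
```

```bash
python3 -m jog '[56,-1.2,0.6,40,0,0,0,56,-1.2,0.6,40,0,0,0,56,-1.2,0.6,40,0,0,0,56,-1.2,0.6,28,0,0,0,56,0,0,25,0,0,0]' 
python3 -m jog '[25,0,0,0,0,0,0,25,0,0,0,0,0,0,25,0,0,0,0,0,0,25,0,0,0,0,0,0,25,0,0,0,0,0,0]' 30
python3 -m jog '[25,0,0,0,0,0,0,25,0,0,0,0,0,0,25,0,0,0,0,0,0,25,0,0,-10,0,0,0,25,0,0,-20,0,0,0]'
```

```text
t: 22.9
position: [0.4621, 0.2053, 0.0245]
eef_rot: [-179.9, -0.0, 144.5]
force: [0.1, -0.2, 0.7]
opening: 0.0555
t: 23.4
position: [0.4632, 0.2065, 0.0276]
eef_rot: [179.8, 0.1, 144.6]
force: [-0.3, 1.1, 4.4]
opening: 0.0338
t: 23.9
position: [0.461, 0.2047, 0.0555]
eef_rot: [-179.8, -0.1, 144.5]
force: [-0.4, 0.3, -0.3]
opening: 0.0339
```

```bash
python3 -m jog '[25,0,0,-40,0,0,0,25,0,0,-40,0,0,0,25,0,0,-40,0,0,0,25,0,0,0,0,0,-8,25,0,0,0,0,0,-8]' >/dev/null
python3 -m jog '[25,0,0,0,0,0,-8,25,0,0,0,0,0,-8,25,0,0,0,0,0,-8,25,0,0,0,0,0,0]'
python3 - <<'E'
from h import *
plan(.385,.09,.05,185)
E
```

```text
t: 24.8
position: [0.4618, 0.2054, 0.1763]
eef_rot: [180.0, -0.0, -175.5]
force: [-0.3, 1.0, 0.1]
opening: 0.034
pos [0.4618 0.2054 0.1763] rot [ 1.8000e+02 -2.0000e-02 -1.7546e+02] j [ 42.4  12.8 -20.   -0.  -57.2 -37.9] t 24.8 open 34.0
shift [  85.7 -109.   126.4] n 5 each [ 17.1 -21.8  25.3]
then turn -0.46 m 1 each -0.46
```

```bash
python3 -m jog '[25,28.6,-36.3,0,0,0,0,25,28.6,-36.3,0,0,0,0,25,28.6,-36.3,0,0,0,0,25,0,0,40,0,0,0,25,0,0,40,0,0,0]' >/dev/null
python3 -m jog '[25,0,0,40,0,0,0,25,0,0,30,0,0,0,25,0,0,9,0,0,0,25,0,0,5,0,0,0,25,0,0,0,0,0,0]'
python3 -m jog '[56,0,0,0,0,0,0,56,0,0,0,0,0,0,56,0,0,0,0,0,0,56,0,0,-5,0,0,0,56,0,0,-20,0,0,0]'
python3 -m jog '[56,0,0,-30,0,0,0,56,0,0,-30,0,0,0,56,0,0,-30,0,0,0,56,0,0,-30,0,0,8.2,56,0,0,0,0,0,8.2]' >/dev/null
python3 -m jog '[56,0,0,0,0,0,8.2,56,0,0,0,0,0,8.2,56,0,0,0,0,0,8.2,56,0,0,0,0,0,8.2,56,0,0,0,0,0,8.2]' >/dev/null
python3 -m jog '[56,0,0,0,0,0,8.2,56,0,0,0,0,0,8.2,56,0,0,0,0,0,8.2,56,0,0,0,0,0,8.2,56,0,0,0,0,0,0]'
python3 - <<'E'
from h import *
M=cam('wrist')[1]; snap('wrist','w6')
x=fit('yellow','wrist','w6',M,(.385,.09),z0=0,yaws=(0,5,90,95),sat=130)
plan(x[0],x[1],.014,95)
E
```

```text
t: 25.8
position: [0.3859, 0.0907, 0.0132]
eef_rot: [180.0, 0.1, -175.5]
force: [-0.2, 0.8, -0.4]
opening: 0.034
t: 26.3
position: [0.3843, 0.0896, 0.0364]
eef_rot: [-179.9, -0.2, -175.5]
force: [-0.3, -0.0, 0.1]
opening: 0.0554
t: 27.8
position: [0.3853, 0.0902, 0.1574]
eef_rot: [180.0, -0.0, 94.4]
force: [-0.4, 0.0, -0.7]
opening: 0.056
yellow area 1296.3333333333333 [(np.float64(0.109), array([0.3879, 0.0899]), np.float64(2.6)), (np.float64(0.111), array([0.3874, 0.0899]), np.float64(6.7)), (np.float64(0.177), array([0.3869, 0.0896]), np.float64(92.4)), (np.float64(0.179), array([0.3872, 0.09  ]), np.float64(93.8))]
pos [0.3853 0.0903 0.1573] rot [ 1.7999e+02 -1.0000e-02  9.4520e+01] j [  37.     3.1  -35.1   -0.   -51.8 -122.5] t 27.9 open 56.2
shift [ -0.6   2.5 143.3] n 4 each [-0.2  0.6 35.8]
then turn -0.48 m 1 each -0.48
```

```bash
python3 -m jog '[56,0,1,36,0,0,0,56,0,0,36,0,0,0,56,0,0,36,0,0,0,56,0,0,36,0,0,0,56,0,0,0,0,0,0]' 
python3 -m jog '[25,0,0,0,0,0,0,25,0,0,0,0,0,0,25,0,0,0,0,0,0,25,0,0,0,0,0,0,25,0,0,0,0,0,0]' 30
python3 -m jog '[25,0,0,0,0,0,0,25,0,0,0,0,0,0,25,0,0,0,0,0,0,25,0,0,-20,0,0,0,25,0,0,-40,0,0,0]'
python3 -m jog '[25,0,0,-50,0,0,0,25,0,0,-50,0,0,0,25,0,0,-20,0,0,0,25,0,0,0,0,0,0]'
python3 - <<'E'
from h import *
plan(.54,-.1425,.19,94.7)
E
```

```text
t: 28.35
position: [0.3836, 0.0884, 0.0099]
eef_rot: [-179.5, 0.3, 94.5]
force: [-0.3, -0.6, 0.8]
opening: 0.0559
t: 28.85
position: [0.3872, 0.091, 0.0145]
eef_rot: [179.8, -0.1, 94.4]
force: [-1.7, -0.9, 8.2]
opening: 0.0337
t: 29.35
position: [0.3846, 0.0893, 0.0725]
eef_rot: [-179.7, 0.2, 94.3]
force: [1.8, 1.7, -1.4]
opening: 0.034
t: 29.75
position: [0.3881, 0.0915, 0.1971]
eef_rot: [179.5, -0.3, 94.4]
force: [-0.9, -0.2, -1.4]
opening: 0.0341
pos [0.3881 0.0915 0.1971] rot [179.49  -0.29  94.39] j [  36.9    0.3  -31.4    0.   -57.7 -122.5] t 29.8 open 34.1
shift [-245.   133.5    7. ] n 7 each [-35.   19.1   1. ]
then turn -0.31 m 1 each -0.31
```

```bash
python3 -m jog '[25,-35,19,0,0,0,0,25,-35,19,0,0,0,0,25,-35,19,0,0,0,0,25,-35,19,0,0,0,0,25,-35,19,0,0,0,0]' >/dev/null
python3 -m jog '[25,-35,19,0,0,0,0,25,-35,19,0,0,0,0,25,0,0,40,0,0,0,25,0,0,40,0,0,0,25,0,0,25,0,0,0]' >/dev/null
python3 -m jog '[25,0,0,0,0,0,0,25,0,0,0,0,0,0,25,0,0,0,0,0,0]'
python3 - <<'E'
from h import *
plan(.54,-.1425,.0765,95)
np.save('w7.npy',cam('wrist')[1]); snap('wrist','w7',(130,120,430,345),2.6)
im=cv2.imread('pics/full_w7.png'); h=cv2.cvtColor(im,cv2.COLOR_BGR2HSV)
m=(h[:,:,0]>20)&(h[:,:,0]<34)&(h[:,:,1]>130)&(h[:,:,2]>40)
for v in range(225,420,6):
    u=np.where(m[v])[0]; print(v,len(u),(u.min(),u.max(),round(u.mean(),1)) if len(u) else '',end='; ')
E
```

```text
t: 31.05
position: [0.5387, -0.1437, 0.0895]
eef_rot: [179.8, 0.0, 94.4]
force: [0.5, 0.0, 0.2]
opening: 0.0338
pos [ 0.5387 -0.1437  0.0895] rot [1.7984e+02 3.0000e-02 9.4400e+01] j [  1.7  23.1 -19.3   0.  -47.5 -87.4] t 31.1 open 33.8
shift [ 1.1  1.3 13. ] n 1 each [ 1.1  1.3 13. ]
then turn -0.6 m 1 each -0.6
225 0 ; 231 32 (np.int64(251), np.int64(306), np.float64(278.5)); 237 58 (np.int64(250), np.int64(307), np.float64(278.5)); 243 62 (np.int64(248), np.int64(309), np.float64(278.5)); 249 64 (np.int64(247), np.int64(310), np.float64(278.5)); 255 64 (np.int64(247), np.int64(310), np.float64(278.5)); 261 64 (np.int64(247), np.int64(310), np.float64(278.5)); 267 62 (np.int64(248), np.int64(309), np.float64(278.5)); 273 67 (np.int64(246), np.int64(312), np.float64(279.0)); 279 69 (np.int64(245), np.int64(313), np.float64(279.0)); 285 71 (np.int64(244), np.int64(314), np.float64(279.0)); 291 0 ; 297 0 ; 303 0 ; 309 0 ; 315 0 ; 321 11 (np.int64(211), np.int64(282), np.float64(271.5)); 327 14 (np.int64(271), np.int64(284), np.float64(277.5)); 333 13 (np.int64(272), np.int64(284), np.float64(278.0)); 339 13 (np.int64(272), np.int64(284), np.float64(278.0)); 345 14 (np.int64(272), np.int64(461), np.float64(291.1)); 351 1 (np.int64(294), np.int64(294), np.float64(294.0)); 357 6 (np.int64(276), np.int64(408), np.float64(345.7)); 363 0 ; 369 0 ; 375 0 ; 381 0 ; 387 0 ; 393 0 ; 399 0 ; 405 0 ; 411 0 ; 417 0 ;
```

```bash
python3 -m jog '[25,0,0,13,0,0,0,25,0,0,0,0,0,0,25,0,0,0,0,0,0]'
python3 -m jog '[25,0,15,0,0,0,0,25,0,15,0,0,0,0,25,0,15,0,0,0,0,25,0,14,0,0,0,0,25,0,0,0,0,0,0]'
python3 -m jog '[25,0,0,5,0,0,0,25,0,0,4,0,0,0,25,0,0,2,0,0,0,25,0,0,0,0,0,0]'
```

```text
t: 31.4
position: [0.5374, -0.1437, 0.0749]
eef_rot: [-180.0, -0.0, 94.4]
force: [0.2, 0.7, -0.5]
opening: 0.0339
t: 31.9
position: [0.5982, -0.1391, 0.0752]
eef_rot: [179.9, 0.0, 94.4]
force: [0.1, 0.1, -0.6]
opening: 0.0336
t: 32.3
position: [0.5959, -0.1394, 0.0671]
eef_rot: [180.0, 0.1, 94.4]
force: [-4.7, 2.6, 14.0]
opening: 0.0337
```

```bash
python3 -m jog '[46,0,0,0,0,0,0,46,0,0,0,0,0,0,46,0,0,0,0,0,0,46,0,0,-10,0,0,0,46,0,0,-30,0,0,0]' 
python3 -m jog '[50,0,0,-40,0,0,0,50,0,0,-40,0,0,0,50,0,0,0,0,0,-8.3,50,0,0,0,0,0,-8.3,50,0,0,0,0,0,-8.3]' >/dev/null
python3 -m jog '[50,0,0,0,0,0,-8.3,50,0,0,0,0,0,-8.3,50,0,0,0,0,0,-8.3,50,0,0,0,0,0,-8.3,50,0,0,0,0,0,-8.3]' >/dev/null
python3 -m jog '[50,0,0,0,0,0,-8.3,50,0,0,0,0,0,-8.3,50,0,0,0,0,0,-8.3,50,0,0,0,0,0,-8.3,50,0,0,0,0,0,-8.3]' >/dev/null
python3 -m jog '[50,0,0,0,0,0,-8.3,50,0,0,0,0,0,-8.3,50,0,0,0,0,0,-8.3,50,0,0,0,0,0,0]'
python3 - <<'E'
from h import *
snap('top','t3'); snap('scene','s3')
plan(.5395,.266,.187,-132.6)
M=cam('top')[1]
for n,g in dict(red=(.629,.236),green=(.61,.333)).items():
  x=fit(n,'top','t3',M,g,roi=22,sat=50); a=np.degrees(np.arctan2(x[1]-.266,x[0]-.5395))%360; print(a,np.hypot(x[1]-.266,x[0]-.5395),'yaw rel radial',(x[2]-a+90)%180-90)
E
```

```text
t: 32.8
position: [0.5941, -0.1392, 0.1015]
eef_rot: [-179.6, -0.1, 94.3]
force: [1.2, 0.4, 0.3]
opening: 0.046
t: 34.7
position: [0.5965, -0.1393, 0.1844]
eef_rot: [-180.0, 0.0, -132.9]
force: [-1.0, -0.1, 0.2]
opening: 0.0497
pos [ 0.5964 -0.1393  0.1843] rot [-180.     -0.   -133.02] j [  2.   22.4  -4.6   0.  -62.9  45. ] t 34.8 open 50.2
shift [-257.5  318.1   -2.8] n 10 each [-25.8  31.8  -0.3]
then turn -0.42 m 1 each -0.42
red area 183.66666666666666 [(np.float64(0.14), array([0.6281, 0.2271]), np.float64(31.5)), (np.float64(0.144), array([0.6273, 0.2268]), np.float64(25.3)), (np.float64(0.145), array([0.6279, 0.2276]), np.float64(30.8)), (np.float64(0.147), array([0.6285, 0.2271]), np.float64(31.3))]
336.28330706896816 0.09677446653229049 yaw rel radial 55.192880497196654
green area 161.22222222222223 [(np.float64(0.265), array([0.6118, 0.325 ]), np.float64(50.4)), (np.float64(0.267), array([0.6108, 0.3261]), np.float64(50.4)), (np.float64(0.273), array([0.6108, 0.3251]), np.float64(138.5)), (np.float64(0.276), array([0.6117, 0.3251]), np.float64(140.0))]
39.220961793561194 0.09334420133490999 yaw rel radial 11.173055399389895
```

```bash
python3 -m jog '[50,-25.8,31.8,0,0,0,0,50,-25.8,31.8,0,0,0,0,50,-25.8,31.8,0,0,0,0,50,-25.8,31.8,0,0,0,0,50,-25.8,31.8,0,0,0,0]' >/dev/null
python3 -m jog '[50,-25.8,31.8,0,0,0,0,50,-25.8,31.8,0,0,0,0,50,-25.8,31.8,0,0,0,0,50,-25.8,31.8,0,0,0,0,50,-25.8,31.8,0,0,0,0]' >/dev/null
python3 -m jog '[50,0,0,40,0,0,0,50,0,0,44,0,0,0,50,0,0,0,0,0,0,50,0,0,0,0,0,0]'
python3 -m jog '[5,0,0,0,0,0,0,5,0,0,0,0,0,0,5,0,0,0,0,0,0,5,0,0,0,0,0,0,5,0,0,0,0,0,0]'  20 >/dev/null
python3 -m jog '[5,0,0,0,0,0,0,5,0,0,0,0,0,0,5,0,0,0,0,0,0]'
```

```text
t: 36.2
position: [0.5391, 0.266, 0.1005]
eef_rot: [-180.0, -0.1, -132.9]
force: [0.1, 0.5, 0.7]
opening: 0.05
t: 37.0
position: [0.5385, 0.2656, 0.1004]
eef_rot: [-180.0, -0.1, -132.8]
force: [-3.5, -2.4, 4.7]
opening: 0.0137
```

```bash
python3 -m jog '[5,0,0,0,0,0,8.1,5,0,0,0,0,0,8.1,5,0,0,0,0,0,8.1,5,0,0,0,0,0,8.1,5,0,0,0,0,0,8.1]'
python3 -m jog '[5,0,0,0,0,0,8.1,5,0,0,0,0,0,8.1,5,0,0,0,0,0,8.1,5,0,0,0,0,0,8.1,5,0,0,0,0,0,8.1]'
python3 -m jog '[5,0,0,0,0,0,8.1,5,0,0,0,0,0,8.1,5,0,0,0,0,0,8.1,5,0,0,0,0,0,8.1,5,0,0,0,0,0,8.1]'
python3 -m jog '[5,0,0,0,0,0,0,50,0,0,0,0,0,0,50,0,0,0,0,0,0,50,0,0,0,0,0,0,50,0,0,-20,0,0,0]'
python3 -m jog '[50,0,0,-40,0,0,0,50,0,0,-40,0,0,0,52,0,0,0,0,0,-8,52,0,0,0,0,0,-8,52,0,0,0,0,0,-8]'
python3 - <<'E'
from h import *
plan(.459,.208,.20,126)
E
```

```text
t: 37.5
position: [0.5382, 0.2654, 0.1004]
eef_rot: [-179.9, -0.1, -173.7]
force: [-3.0, -3.6, 5.2]
opening: 0.0138
t: 38.0
position: [0.5378, 0.2655, 0.1005]
eef_rot: [-179.9, -0.0, 145.8]
force: [-4.6, -2.9, 6.4]
opening: 0.0137
t: 38.5
position: [0.5375, 0.2658, 0.1004]
eef_rot: [-179.9, 0.0, 105.3]
force: [-6.1, -1.3, 6.2]
opening: 0.0137
t: 39.0
position: [0.5371, 0.2651, 0.1171]
eef_rot: [-179.7, 0.1, 105.6]
force: [0.2, 0.1, 0.1]
opening: 0.0382
t: 39.5
position: [0.5389, 0.2664, 0.2002]
eef_rot: [179.9, -0.0, 130.0]
force: [0.2, 0.9, 0.1]
opening: 0.0518
pos [0.5389 0.2664 0.2002] rot [ 1.7994e+02 -2.0000e-02  1.2998e+02] j [ 41.7  20.6  -5.   -0.  -64.3 -91.7] t 39.5 open 51.8
shift [  6.6 -98.7   0.1] n 3 each [  2.2 -32.9   0. ]
then turn 3.98 m 1 each 3.98
```

```bash
python3 -m jog '[52,2.2,-33,0,0,0,0,52,2.2,-33,0,0,0,0,52,2.2,-33,0,0,0,0,52,0,0,0,0,0,4,52,0,0,0,0,0,0]' >/dev/null
python3 -m jog '[52,0,0,0,0,0,0]'
python3 - <<'E'
from h import *
M=cam('wrist')[1]; np.save('w8.npy',M); snap('wrist','w8')
a=cv2.imread('pics/full_w8.png')[130:260,190:370]; b=cv2.imread('pics/full_s3.png')[150:300,80:330]
cv2.imwrite('pics/m8.png',np.vstack([cv2.resize(a,(540,330),interpolation=cv2.INTER_CUBIC),cv2.resize(b,(540,260),interpolation=cv2.INTER_CUBIC)]))
fit('red','wrist','w8',M,(.46,.207),yaws=range(0,180,20))
E
```

```text
t: 40.1
position: [0.4588, 0.2084, 0.2002]
eef_rot: [179.9, 0.0, 125.7]
force: [0.4, 1.1, 0.4]
opening: 0.0518
red area 1142.7777777777778 [(np.float64(0.109), array([0.4594, 0.2048]), np.float64(82.8)), (np.float64(0.11), array([0.4591, 0.2052]), np.float64(82.7)), (np.float64(0.111), array([0.4589, 0.2046]), np.float64(86.2)), (np.float64(0.111), array([0.4591, 0.2046]), np.float64(84.6))]
```

View pics/m8.png

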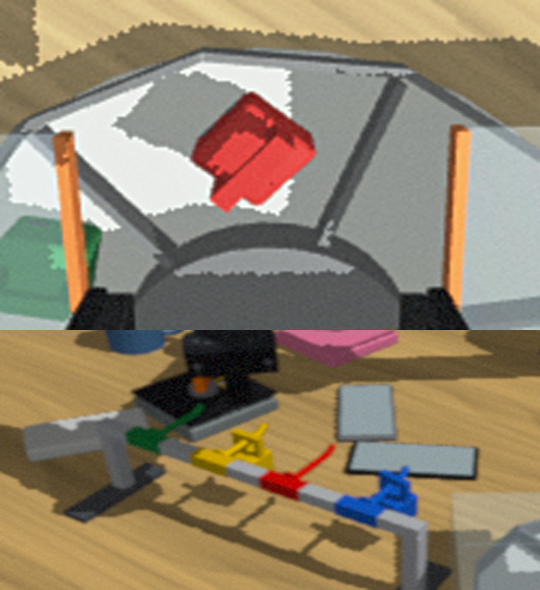

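```bash
python3 -m jog '[52,0,0,0,0,0,-8,52,0,0,0,0,0,-8,52,0,0,0,0,0,-8,52,0,0,0,0,0,-8,52,0,0,0,0,0,-8]' >/dev/null
python3 -m jog '[52,0,0,0,0,0,-8.3,52,0,0,0,0,0,0,52,0,0,0,0,0,0]'
python3 - <<'E'
from h import *
M=cam('wrist')[1]; snap('wrist','w9'); x=fit('red','wrist','w9',M,(.459,.205),yaws=(60,75,90,105,120))
plan(x[0],x[1],.025,174)
E
```

```text
t: 40.95
position: [0.4586, 0.2083, 0.1997]
eef_rot: [-180.0, -0.0, 173.8]
force: [0.0, 0.2, -0.2]
opening: 0.0517
red area 1080.5555555555554 [(np.float64(0.109), array([0.4578, 0.2043]), np.float64(84.6)), (np.float64(0.109), array([0.4576, 0.2038]), np.float64(86.9)), (np.float64(0.11), array([0.4577, 0.2043]), np.float64(86.2)), (np.float64(0.111), array([0.4577, 0.2043]), np.float64(85.0))]
pos [0.4585 0.2082 0.1998] rot [-1.7998e+02 -2.0000e-02  1.7383e+02] j [ 42.9  11.3 -18.3  -0.  -60.4 -49.1] t 41.0 open 52.2
shift [  0.3  -4.  174.8] n 4 each [ 0.1 -1.  43.7]
then turn -0.17 m 1 each -0.17
```

```bash
python3 -m jog '[52,0,-2,40,0,0,-1,52,0,-2,40,0,0,0,52,0,0,40,0,0,0,52,0,0,30,0,0,0,52,0,0,24,0,0,0]' 
python3 -m jog '[25,0,0,0,0,0,0,25,0,0,0,0,0,0,25,0,0,0,0,0,0,25,0,0,0,0,0,0,25,0,0,0,0,0,0]' 30 
python3 -m jog '[25,0,0,0,0,0,0,25,0,0,0,0,0,0,25,0,0,0,0,0,0]'
```

```text
t: 41.5
position: [0.4575, 0.2036, 0.0241]
eef_rot: [-179.9, -0.1, 174.8]
force: [0.1, 0.1, 0.7]
opening: 0.0521
t: 42.0
position: [0.4585, 0.2046, 0.0274]
eef_rot: [179.9, 0.1, 175.0]
force: [-1.2, -0.3, 2.9]
opening: 0.0338
t: 42.3
position: [0.4585, 0.2045, 0.0273]
eef_rot: [179.9, 0.1, 175.0]
force: [-1.1, -0.2, 6.7]
opening: 0.0337
```

```bash
python3 -m jog '[25,0,0,-30,0,0,0,25,0,0,-40,0,0,0,25,0,0,-40,0,0,0,25,0,0,-40,0,0,0,25,0,0,-23,0,0,0]' >/dev/null
python3 -m jog '[25,0,0,0,0,0,8,25,0,0,0,0,0,8,25,0,0,0,0,0,8,25,0,0,0,0,0,8,25,0,0,0,0,0,8]' >/dev/null
python3 -m jog '[25,0,0,0,0,0,8,25,0,0,0,0,0,8,25,0,0,0,0,0,8,25,0,0,0,0,0,8,25,0,0,0,0,0,8]'
python3 - <<'E'
from h import *
plan(.532,-.059,.20,94.7)
E
```

```text
t: 43.8
position: [0.4574, 0.2038, 0.1989]
eef_rot: [-180.0, 0.0, 94.6]
force: [0.4, -1.1, -0.4]
opening: 0.0339
pos [0.4574 0.2038 0.1989] rot [-179.96    0.     94.61] j [  42.6   11.1  -18.7   -0.   -60.2 -128. ] t 43.8 open 33.9
shift [-267.9   53.2   -1.1] n 7 each [-38.3   7.6  -0.2]
then turn -0.09 m 1 each -0.09
```

```bash
python3 -m jog '[25,-38.3,7.6,0,0,0,0,25,-38.3,7.6,0,0,0,0,25,-38.3,7.6,0,0,0,0,25,-38.3,7.6,0,0,0,0,25,-38.3,7.6,0,0,0,0]' >/dev/null
python3 -m jog '[25,-38.3,7.6,0,0,0,0,25,-38.3,7.6,0,0,0,0,25,0,0,40,0,0,0,25,0,0,40,0,0,0,25,0,0,25,0,0,0]' >/dev/null
python3 -m jog '[25,0,0,0,0,0,0,25,0,0,0,0,0,0,25,0,0,0,0,0,0]'
python3 - <<'E'
from h import *
plan(.532,-.059,.0755,94.7)
snap('wrist','w10')
im=cv2.imread('pics/full_w10.png'); h=cv2.cvtColor(im,cv2.COLOR_BGR2HSV)
m=((h[:,:,0]<8)|(h[:,:,0]>172))&(h[:,:,1]>130)&(h[:,:,2]>40); m[:,:200]=0; m[:,360:]=0
for v in range(225,360,8):
    u=np.where(m[v])[0]; print(v,len(u),(u.min(),u.max(),round(u.mean(),1)) if len(u) else '',end='; ')
E
```

```text
t: 45.1
position: [0.5355, -0.0582, 0.0959]
eef_rot: [179.8, 0.0, 95.0]
force: [0.7, 0.4, 0.4]
opening: 0.0339
pos [ 0.5355 -0.0582  0.0959] rot [179.79   0.    95.  ] j [ 11.1  21.  -21.6   0.  -47.2 -96.1] t 45.1 open 33.9
shift [-0.5 -3.6 20.4] n 1 each [-0.5 -3.6 20.4]
then turn 0.3 m 1 each 0.3
225 51 (np.int64(253), np.int64(303), np.float64(278.0)); 233 56 (np.int64(251), np.int64(306), np.float64(278.5)); 241 61 (np.int64(249), np.int64(309), np.float64(279.0)); 249 66 (np.int64(246), np.int64(311), np.float64(278.5)); 257 64 (np.int64(247), np.int64(310), np.float64(278.5)); 265 64 (np.int64(247), np.int64(310), np.float64(278.5)); 273 68 (np.int64(245), np.int64(312), np.float64(278.5)); 281 71 (np.int64(243), np.int64(313), np.float64(278.0)); 289 0 ; 297 0 ; 305 0 ; 313 0 ; 321 13 (np.int64(270), np.int64(282), np.float64(276.0)); 329 12 (np.int64(271), np.int64(282), np.float64(276.5)); 337 12 (np.int64(271), np.int64(282), np.float64(276.5)); 345 12 (np.int64(271), np.int64(282), np.float64(276.5)); 353 0 ;
```

```bash
python3 -m jog '[25,-1,-4,20,0,0,0,25,0,0,0,0,0,0,25,0,0,0,0,0,0,25,0,0,0,0,0,0]'
python3 -m jog '[25,-0.5,15,0,0,0,0,25,0,15,0,0,0,0,25,0,15,0,0,0,0,25,0,13,0,0,0,0,25,0,0,0,0,0,0]'
python3 -m jog '[25,0,0,5,0,0,0,25,0,0,4,0,0,0,25,0,0,2,0,0,0,25,0,0,0,0,0,0]'
```

```text
t: 45.55
position: [0.5312, -0.0596, 0.0754]
eef_rot: [179.9, 0.0, 95.0]
force: [0.2, 0.9, -0.9]
opening: 0.0336
t: 46.05
position: [0.5902, -0.055, 0.0749]
eef_rot: [179.8, 0.0, 95.0]
force: [-1.6, -0.5, 0.3]
opening: 0.0337
t: 46.45
position: [0.5876, -0.0553, 0.0659]
eef_rot: [180.0, 0.0, 95.0]
force: [-5.4, 1.8, 13.5]
opening: 0.0338
```

```bash
python3 -m jog '[46,0,0,0,0,0,0,46,0,0,0,0,0,0,46,0,0,0,0,0,0,46,0,0,-10,0,0,0,46,0,0,-30,0,0,0]' 
python3 -m jog '[50,0,0,-40,0,0,0,50,0,0,-40,0,0,0,50,0,0,0,0,0,-8.4,50,0,0,0,0,0,-8.4,50,0,0,0,0,0,-8.4]' >/dev/null
python3 -m jog '[50,0,0,0,0,0,-8.4,50,0,0,0,0,0,-8.4,50,0,0,0,0,0,-8.4,50,0,0,0,0,0,-8.4,50,0,0,0,0,0,-8.4]' >/dev/null
python3 -m jog '[50,0,0,0,0,0,-8.4,50,0,0,0,0,0,-8.4,50,0,0,0,0,0,-8.4,50,0,0,0,0,0,-8.4,50,0,0,0,0,0,-8.4]' >/dev/null
python3 -m jog '[50,0,0,0,0,0,-8.4,50,0,0,0,0,0,-8.4,50,0,0,0,0,0,-8.4,50,0,0,0,0,0,-8.4,50,0,0,0,0,0,-8.4]' >/dev/null
python3 -m jog '[50,0,0,0,0,0,-8.4,50,0,0,0,0,0,-8.4,50,0,0,0,0,0,-8.4,50,0,0,0,0,0,-8.4,50,0,0,0,0,0,-5.5]' >/dev/null
python3 -m jog '[50,0,0,0,0,0,0]'
python3 - <<'E'
from h import *
snap('scene','s4')
plan(.5385,.266,.187,-74.7)
E
```

```text
t: 46.95
position: [0.5857, -0.0555, 0.1007]
eef_rot: [-179.6, 0.0, 94.9]
force: [1.4, 0.1, -0.1]
opening: 0.0458
t: 49.55
position: [0.588, -0.0553, 0.1834]
eef_rot: [-180.0, -0.0, -74.8]
force: [-0.2, 0.5, -0.5]
opening: 0.0499
pos [ 0.588  -0.0553  0.1834] rot [-179.99   -0.    -74.86] j [ 10.3  20.4  -7.9   0.  -61.7  94.8] t 49.6 open 50.2
shift [-323.1  -36.2   -3.6] n 8 each [-40.4  -4.5  -0.5]
then turn -0.16 m 1 each -0.16
```

```bash
python3 -m jog '[50,-40.4,-4.5,0,0,0,0,50,-40.4,-4.5,0,0,0,0,50,-40.4,-4.5,0,0,0,0,50,-40.4,-4.5,0,0,0,0,50,-40.4,-4.5,0,0,0,0]' >/dev/null
python3 -m jog '[50,-40.4,-4.5,0,0,0,0,50,-40.4,-4.5,0,0,0,0,50,-40.4,-4.5,0,0,0,0,50,0,0,40,0,0,0,50,0,0,43,0,0,0]' >/dev/null
python3 -m jog '[50,0,0,0,0,0,0,50,0,0,0,0,0,0]'
python3 -m jog '[5,0,0,0,0,0,0,5,0,0,0,0,0,0,5,0,0,0,0,0,0,5,0,0,0,0,0,0,5,0,0,0,0,0,0]'  20 >/dev/null
python3 -m jog '[5,0,0,0,0,0,0,5,0,0,0,0,0,0,5,0,0,0,0,0,0]'
python3 -m jog '[5,0,0,0,0,0,8,5,0,0,0,0,0,8,5,0,0,0,0,0,8,5,0,0,0,0,0,8,5,0,0,0,0,0,8]'
python3 -m jog '[5,0,0,0,0,0,8,5,0,0,0,0,0,8,5,0,0,0,0,0,6,5,0,0,0,0,0,0,50,0,0,0,0,0,0]'
python3 -m jog '[50,0,0,0,0,0,0,50,0,0,0,0,0,0,50,0,0,-20,0,0,0,50,0,0,-40,0,0,0,50,0,0,-40,0,0,0]'
python3 - <<'E'
from h import *
plan(.459,.208,.20,126)
E
```

```text
t: 50.8
position: [0.5381, 0.2659, 0.1005]
eef_rot: [180.0, -0.1, -74.8]
force: [0.0, 0.1, 0.4]
opening: 0.05
t: 51.6
position: [0.5378, 0.2659, 0.1004]
eef_rot: [-180.0, -0.0, -74.7]
force: [0.2, -1.9, 2.6]
opening: 0.0136
t: 52.1
position: [0.5378, 0.2661, 0.1004]
eef_rot: [-180.0, 0.0, -115.0]
force: [-0.2, -0.6, 2.2]
opening: 0.0139
t: 52.6
position: [0.5376, 0.2661, 0.0999]
eef_rot: [180.0, 0.0, -136.6]
force: [0.2, -0.2, 0.1]
opening: 0.017
t: 53.1
position: [0.5372, 0.2657, 0.2002]
eef_rot: [180.0, -0.2, -136.7]
force: [0.6, 1.0, 0.1]
opening: 0.0482
pos [0.5372 0.2657 0.2002] rot [ 1.7999e+02 -1.5000e-01 -1.3669e+02] j [ 41.8  20.6  -5.1  -0.  -64.5   1.5] t 53.1 open 48.2
shift [96.4 11.7  0.5] n 3 each [32.1  3.9  0.2]
then turn 97.31 m 12 each 8.11
```

```bash
python3 -m jog '[52,32,4,0,0,0,0,52,32,4,0,0,0,0,52,32,4,0,0,0,0,52,0,0,0,0,0,8.1,52,0,0,0,0,0,8.1]' >/dev/null
python3 -m jog '[52,0,0,0,0,0,8.1,52,0,0,0,0,0,8.1,52,0,0,0,0,0,8.1,52,0,0,0,0,0,8.1,52,0,0,0,0,0,8.1]' >/dev/null
python3 -m jog '[52,0,0,0,0,0,8.1,52,0,0,0,0,0,8.1,52,0,0,0,0,0,8.1,52,0,0,0,0,0,8.1,52,0,0,0,0,0,8.1]' >/dev/null
python3 -m jog '[52,0,0,0,0,0,0,52,0,0,0,0,0,0]'
python3 - <<'E'
from h import *
M=cam('wrist')[1]; np.save('w11.npy',M); snap('wrist','w11')
a=cv2.imread('pics/full_w11.png')[130:260,190:370]; b=cv2.imread('pics/full_s4.png')[150:300,80:330]
cv2.imwrite('pics/m11.png',np.vstack([cv2.resize(a,(540,330),interpolation=cv2.INTER_CUBIC),cv2.resize(b,(540,260),interpolation=cv2.INTER_CUBIC)]))
fit('green','wrist','w11',M,(.46,.207),yaws=range(0,180,20))
E
```

```text
t: 54.8
position: [0.4595, 0.2089, 0.1999]
eef_rot: [-180.0, -0.0, 126.3]
force: [-0.5, -0.5, 0.1]
opening: 0.052
green area 1102.7777777777778 [(np.float64(0.116), array([0.4585, 0.2111]), np.float64(139.0)), (np.float64(0.117), array([0.4588, 0.2113]), np.float64(139.4)), (np.float64(0.117), array([0.4584, 0.2109]), np.float64(138.8)), (np.float64(0.12), array([0.4589, 0.2117]), np.float64(141.9))]
```

View pics/m11.png

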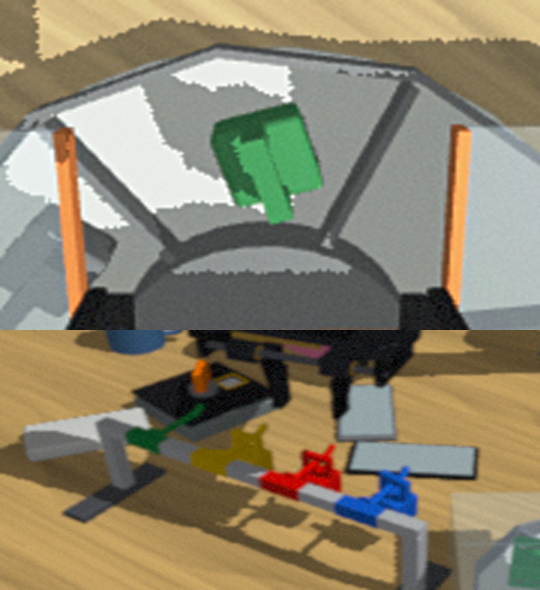

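```bash
python3 - <<'E'
from h import *
plan(.4587,.211,.038,140)
E
python3 -m jog '[56,0,0,0,0,0,-7,56,0,0,0,0,0,-6.7,56,0,0,0,0,0,0,56,0,0,0,0,0,0]'
python3 - <<'E'
from h import *
plan(.4587,.2105,.038,140)
E
```

```text
pos [0.4595 0.2089 0.2   ] rot [-179.99   -0.    126.22] j [ 42.9  11.4 -18.1  -0.  -60.5 -96.7] t 54.9 open 52.0
shift [  2.1   0.6 162. ] n 4 each [ 0.5  0.1 40.5]
then turn -13.78 m 2 each -6.89
t: 55.25
position: [0.4595, 0.209, 0.2]
eef_rot: [-180.0, -0.0, 139.7]
force: [0.1, 0.7, 0.1]
opening: 0.0558
pos [0.4595 0.209  0.2   ] rot [-180.     -0.    139.68] j [ 42.9  11.4 -18.1  -0.  -60.5 -83.2] t 55.2 open 55.8
shift [  1.6   0.7 162. ] n 4 each [ 0.4  0.2 40.5]
then turn -0.32 m 1 each -0.32
```

```bash
python3 -m jog '[52,1,0,40,0,0,0,52,1,0,40,0,0,0,52,0,0,40,0,0,0,52,0,0,30,0,0,0,52,0,0,12,0,0,0]'
python3 -m jog '[25,0,0,0,0,0,0,25,0,0,0,0,0,0,25,0,0,0,0,0,0,25,0,0,0,0,0,0,25,0,0,0,0,0,0]' 15
python3 -m jog '[25,0,0,0,0,0,0,25,-4,0,0,0,0,0,25,-4,0,0,0,0,0,25,-4,0,0,0,0,0,25,0,0,0,0,0,0]'
python3 -m jog '[52,0,0,0,0,0,0,52,0,0,0,0,0,0,52,0,0,0,0,0,0]'
python3 -m jog '[52,0,0,8,0,0,0,52,0,0,5,0,0,0,52,0,0,0,0,0,0]'
```

```text
t: 55.75
position: [0.4563, 0.2089, 0.035]
eef_rot: [-179.7, -0.1, 139.7]
force: [-0.3, 0.5, -0.4]
opening: 0.0523
t: 56.25
position: [0.4588, 0.2108, 0.0392]
eef_rot: [179.8, 0.0, 139.8]
force: [0.5, 0.0, 1.7]
opening: 0.0339
t: 56.75
position: [0.4671, 0.2017, 0.0391]
eef_rot: [-179.9, 0.0, 139.8]
force: [-3.1, -1.8, 8.6]
opening: 0.0344
t: 57.05
position: [0.467, 0.2024, 0.0378]
eef_rot: [-180.0, -0.0, 139.8]
force: [-0.1, 0.4, -0.4]
opening: 0.0486
t: 57.35
position: [0.4664, 0.202, 0.0239]
eef_rot: [-179.9, -0.0, 139.7]
force: [-0.2, 0.1, -0.2]
opening: 0.0517
```

```bash
python3 -m jog '[25,0,0,0,0,0,0,25,0,0,0,0,0,0,25,0,0,0,0,0,0,25,0,0,0,0,0,0,25,0,0,0,0,0,0]' 30
python3 -m jog '[25,0,0,0,0,0,0,25,0,0,-30,0,0,0,25,0,0,-40,0,0,0,25,0,0,-40,0,0,0,25,0,0,-40,0,0,0]'
python3 -m jog '[25,0,0,0,0,0,-7.5,25,0,0,0,0,0,-7.5,25,0,0,0,0,0,-7.5,25,0,0,0,0,0,-7.5,25,0,0,0,0,0,-7.5]' >/dev/null
python3 -m jog '[25,0,0,0,0,0,-7.5,25,0,0,0,0,0,0,25,0,0,0,0,0,0]'
python3 - <<'E'
from h import *
plan(.385,.09,.0125,184.7)
E
```

```text
t: 57.85
position: [0.4672, 0.2025, 0.0251]
eef_rot: [180.0, -0.0, 139.8]
force: [-0.0, 0.4, -1.3]
opening: 0.0339
t: 58.35
position: [0.4668, 0.2021, 0.1765]
eef_rot: [-180.0, -0.0, 139.8]
force: [0.8, 1.0, -1.7]
opening: 0.034
t: 59.15
position: [0.467, 0.2023, 0.1749]
eef_rot: [-180.0, -0.0, -175.4]
force: [0.2, 1.3, -1.6]
opening: 0.034
pos [0.467  0.2023 0.1749] rot [-1.7999e+02 -2.0000e-02 -1.7541e+02] j [ 41.7  13.2 -19.7  -0.  -57.1 -37.1] t 59.1 open 34.0
shift [  90.6 -105.4  162.5] n 5 each [ 18.1 -21.1  32.5]
then turn -0.11 m 1 each -0.11
```

```bash
python3 -m jog '[25,30,-35,0,0,0,0,25,30,-35,0,0,0,0,25,30,-35,0,0,0,0,25,0,0,40,0,0,0,25,0,0,40,0,0,0]' >/dev/null
python3 -m jog '[25,0,0,40,0,0,0,25,0,0,30,0,0,0,25,0,0,8,0,0,0,25,0,0,4,0,0,0,25,0,0,0,0,0,0]'
python3 -m jog '[56,0,0,0,0,0,0,56,0,0,0,0,0,0,56,0,0,0,0,0,0,56,0,0,-5,0,0,0,56,0,0,-20,0,0,0]'
python3 -m jog '[56,0,0,-30,0,0,0,56,0,0,-30,0,0,0,56,0,0,-30,0,0,0,56,0,0,-30,0,0,8.2,56,0,0,0,0,0,8.2]' >/dev/null
python3 -m jog '[56,0,0,0,0,0,8.2,56,0,0,0,0,0,8.2,56,0,0,0,0,0,8.2,56,0,0,0,0,0,8.2,56,0,0,0,0,0,8.2]' >/dev/null
python3 -m jog '[56,0,0,0,0,0,8.2,56,0,0,0,0,0,8.2,56,0,0,0,0,0,8.2,56,0,0,0,0,0,8.2,56,0,0,0,0,0,0]'
python3 - <<'E'
from h import *
M=cam('wrist')[1]; snap('wrist','w12')
x=fit('green','wrist','w12',M,(.385,.09),z0=0,yaws=(0,5,90,95))
plan(x[0],x[1],.013,95)
E
```

```text
t: 60.15
position: [0.3869, 0.0909, 0.0136]
eef_rot: [180.0, 0.1, -175.3]
force: [-0.4, 0.1, -0.2]
opening: 0.0335
t: 60.65
position: [0.3851, 0.0897, 0.0376]
eef_rot: [-179.9, -0.2, -175.3]
force: [-0.2, -0.5, 0.1]
opening: 0.0547
t: 62.15
position: [0.386, 0.0903, 0.1585]
eef_rot: [180.0, -0.0, 94.6]
force: [1.0, 0.1, -0.2]
opening: 0.0565
green area 1269.2222222222222 [(np.float64(0.118), array([0.3878, 0.0905]), np.float64(2.6)), (np.float64(0.122), array([0.3882, 0.0911]), np.float64(8.1)), (np.float64(0.186), array([0.3875, 0.0907]), np.float64(96.8)), (np.float64(0.187), array([0.3872, 0.0905]), np.float64(97.2))]
pos [0.3861 0.0903 0.1585] rot [ 1.7997e+02 -2.0000e-02  9.4730e+01] j [  36.9    3.1  -34.9    0.   -52.  -122.2] t 62.2 open 56.1
shift [ -0.    1.6 145.5] n 4 each [-0.   0.4 36.4]
then turn -0.27 m 1 each -0.27
```

```bash
python3 -m jog '[56,0,1,36,0,0,0,56,0,0,36,0,0,0,56,0,0,36,0,0,0,56,0,0,36,0,0,0,56,0,0,0,0,0,0]' 
python3 -m jog '[25,0,0,0,0,0,0,25,0,0,0,0,0,0,25,0,0,0,0,0,0,25,0,0,0,0,0,0,25,0,0,0,0,0,0]' 30
python3 -m jog '[25,0,0,0,0,0,0,25,0,0,0,0,0,0,25,0,0,0,0,0,0,25,0,0,-20,0,0,0,25,0,0,-40,0,0,0]'
python3 -m jog '[25,0,0,-50,0,0,0,25,0,0,-50,0,0,0,25,0,0,-20,0,0,0,25,0,0,0,0,0,0,25,0,0,0,0,0,0]'
python3 - <<'E'
from h import *
plan(.547,-.2285,.19,94.7)
E
```

```text
t: 62.7
position: [0.3844, 0.0885, 0.0109]
eef_rot: [-179.5, 0.3, 94.7]
force: [0.5, 0.1, -0.5]
opening: 0.0562
t: 63.2
position: [0.3881, 0.0911, 0.0155]
eef_rot: [179.8, -0.1, 94.6]
force: [-2.1, -0.1, 8.8]
opening: 0.0337
t: 63.7
position: [0.3854, 0.0893, 0.0734]
eef_rot: [-179.7, 0.2, 94.5]
force: [0.6, 1.0, -0.2]
opening: 0.0337
t: 64.2
position: [0.3865, 0.0902, 0.194]
eef_rot: [180.0, -0.1, 94.5]
force: [-0.2, -0.2, -1.2]
opening: 0.0338
pos [0.3865 0.0902 0.194 ] rot [ 1.7999e+02 -6.0000e-02  9.4540e+01] j [ 3.680e+01  7.000e-01 -3.160e+01 -1.000e-01 -5.770e+01 -1.223e+02] t 64.2 open 33.8
shift [-330.5  134.8    3.7] n 8 each [-41.3  16.8   0.5]
then turn -0.16 m 1 each -0.16
```

```bash
python3 -m jog '[25,-41.3,16.8,0,0,0,0,25,-41.3,16.8,0,0,0,0,25,-41.3,16.8,0,0,0,0,25,-41.3,16.8,0,0,0,0,25,-41.3,16.8,0,0,0,0]' >/dev/null
python3 -m jog '[25,-41.3,16.8,0,0,0,0,25,-41.3,16.8,0,0,0,0,25,-41.3,16.8,0,0,0,0,25,0,0,40,0,0,0,25,0,0,40,0,0,0]' >/dev/null
python3 -m jog '[25,0,0,20,0,0,0,25,0,0,0,0,0,0,25,0,0,0,0,0,0,25,0,0,0,0,0,0]'
python3 - <<'E'
from h import *
plan(.547,-.2285,.0755,94.7)
snap('wrist','w13')
im=cv2.imread('pics/full_w13.png'); h=cv2.cvtColor(im,cv2.COLOR_BGR2HSV)
m=(h[:,:,0]>45)&(h[:,:,0]<85)&(h[:,:,1]>90)&(h[:,:,2]>25); m[:,:200]=0; m[:,360:]=0
for v in range(225,360,8):
    u=np.where(m[v])[0]; print(v,len(u),(u.min(),u.max(),round(u.mean(),1)) if len(u) else '',end='; ')
E
```

```text
t: 65.6
position: [0.5483, -0.2283, 0.0951]
eef_rot: [179.9, 0.0, 94.6]
force: [-0.4, -0.5, -0.8]
opening: 0.0338
pos [ 0.5483 -0.2283  0.0951] rot [1.799e+02 4.000e-02 9.460e+01] j [ -7.   25.8 -13.7   0.  -50.5 -78.4] t 65.6 open 33.8
shift [-0.1 -1.3 19.6] n 1 each [-0.1 -1.3 19.6]
then turn -0.1 m 1 each -0.1
225 46 (np.int64(256), np.int64(301), np.float64(278.5)); 233 56 (np.int64(251), np.int64(306), np.float64(278.5)); 241 60 (np.int64(249), np.int64(308), np.float64(278.5)); 249 64 (np.int64(247), np.int64(310), np.float64(278.5)); 257 64 (np.int64(234), np.int64(310), np.float64(278.3)); 265 64 (np.int64(247), np.int64(310), np.float64(278.5)); 273 66 (np.int64(246), np.int64(311), np.float64(278.5)); 281 70 (np.int64(244), np.int64(313), np.float64(278.5)); 289 0 ; 297 0 ; 305 0 ; 313 0 ; 321 12 (np.int64(272), np.int64(283), np.float64(277.5)); 329 13 (np.int64(224), np.int64(283), np.float64(273.4)); 337 11 (np.int64(273), np.int64(283), np.float64(278.0)); 345 11 (np.int64(273), np.int64(283), np.float64(278.0)); 353 0 ;
```

```bash
python3 -m jog '[25,0,-1,19.5,0,0,0,25,0,0,0,0,0,0,25,0,0,0,0,0,0,25,0,0,0,0,0,0]'
python3 -m jog '[25,0,15,0,0,0,0,25,0,15,0,0,0,0,25,0,15,0,0,0,0,25,0,13,0,0,0,0,25,0,0,0,0,0,0]'
python3 -m jog '[25,0,0,5,0,0,0,25,0,0,4,0,0,0,25,0,0,2,0,0,0,25,0,0,0,0,0,0]'
```

```text
t: 66.05
position: [0.5473, -0.2284, 0.0759]
eef_rot: [179.9, 0.0, 94.6]
force: [-0.7, -0.3, -0.5]
opening: 0.0339
t: 66.55
position: [0.6063, -0.2236, 0.0754]
eef_rot: [179.8, 0.1, 94.6]
force: [0.1, 0.3, -1.2]
opening: 0.0336
t: 66.95
position: [0.6043, -0.2238, 0.068]
eef_rot: [179.9, 0.1, 94.6]
force: [-6.5, 3.7, 16.8]
opening: 0.0338
```

```bash
python3 -m jog '[46,0,0,0,0,0,0,46,0,0,0,0,0,0,46,0,0,0,0,0,0,46,0,0,-10,0,0,0,46,0,0,-30,0,0,0]' >/dev/null
python3 -m jog '[50,0,0,-40,0,0,0,50,0,0,-40,0,0,0,50,0,0,-20,0,0,0,50,0,0,0,0,0,0]'
python3 - <<'E'
from h import *
plan(.4645,-.345,.2,94.7)
E
```

```text
t: 67.85
position: [0.6062, -0.2243, 0.2084]
eef_rot: [179.5, 0.2, 94.6]
force: [1.0, 0.8, 0.5]
opening: 0.05
pos [ 0.6062 -0.2243  0.2084] rot [1.7953e+02 1.6000e-01 9.4580e+01] j [ -6.   24.4   2.1   0.1 -67.2 -79.5] t 67.8 open 50.0
shift [-108.9 -150.9    7.5] n 5 each [-21.8 -30.2   1.5]
then turn -0.12 m 1 each -0.12
```

```bash
python3 -m jog '[50,-22,-30,2,0,0,0,50,-22,-30,2,0,0,0,50,-22,-30,2,0,0,0,50,-22,-30,2,0,0,0,50,-22,-30,2,0,0,0]' >/dev/null
python3 -m jog '[50,0,0,0,0,0,0,50,0,0,0,0,0,0,50,0,0,0,0,0,0]'
python3 - <<'E'
from h import *
M=cam('wrist')[1]; np.save('w14.npy',M); snap('wrist','w14'); snap('scene','s5')
print(w2px('wrist',(.4645,-.345,.078),M),w2px('wrist',(.426,-.342,.034),M))
a=cv2.imread('pics/full_w14.png')[110:300,190:370]; b=cv2.imread('pics/full_s5.png')[150:300,80:330]
cv2.imwrite('pics/m14.png',np.vstack([cv2.resize(a,(540,350),interpolation=cv2.INTER_CUBIC),cv2.resize(b,(540,245),interpolation=cv2.INTER_CUBIC)]))
E
```

```text
t: 68.65
position: [0.4639, -0.3448, 0.193]
eef_rot: [-180.0, -0.0, 94.6]
force: [-0.1, -0.3, 0.3]
opening: 0.0499
[278.03122025 205.37566383] [283.87480892 158.76913164]
```

View pics/m14.png

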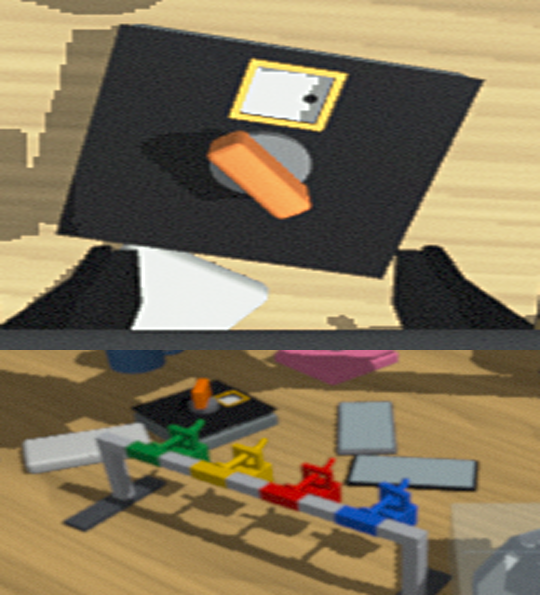

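```bash
python3 -m jog '[50,0,0,0,0,0,-7.5,50,0,0,0,0,0,-7.5,50,0,0,0,0,0,-7.5,50,0,0,0,0,0,-7.5,50,0,0,0,0,0,-7.5]' >/dev/null
python3 -m jog '[50,0,0,40,0,0,0,50,0,0,40,0,0,0,50,0,0,40,0,0,0,50,0,0,27,0,0,0,50,0,0,0,0,0,0]'
python3 -m jog '[5,0,0,0,0,0,0,5,0,0,0,0,0,0,5,0,0,0,0,0,0,5,0,0,0,0,0,0,5,0,0,0,0,0,0]'  20 >/dev/null
python3 -m jog '[5,0,0,0,0,0,0,5,0,0,0,0,0,0,5,0,0,0,0,0,0]'
python3 - <<'E'
from h import *
plan(.4645,-.345,.046)
E
```

```text
t: 69.75
position: [0.4624, -0.3439, 0.0428]
eef_rot: [-179.8, -0.3, 132.1]
force: [0.2, -0.3, 0.8]
opening: 0.05
t: 70.55
position: [0.4673, -0.3481, 0.0478]
eef_rot: [179.8, 0.6, 132.1]
force: [5.8, -7.7, -4.8]
opening: 0.0141
pos [ 0.4673 -0.3481  0.0478] rot [179.84   0.57 132.11] j [-20.7  28.  -18.3   0.2 -43.1 -27.3] t 70.5 open 14.1
shift [4.2 0.  1.8] n 1 each [4.2 0.  1.8]
```

```bash
python3 -m jog '[5,-3,0,0,0,0,0,5,0,0,0,0,0,0]'
python3 -m jog '[5,0,0,0,0,0,-8.5,5,0,0,0,0,0,-8.5,5,0,0,0,0,0,-8.5,5,0,0,0,0,0,-8.5,5,0,0,0,0,0,-8.5]'
python3 -m jog '[5,0,0,0,0,0,-8.5,5,0,0,0,0,0,-8.5,5,0,0,0,0,0,-8.5,5,0,0,0,0,0,-8.5,5,0,0,0,0,0,-8.5]'
python3 -m jog '[5,0,0,0,0,0,-8.5,5,0,0,0,0,0,-8.5,5,0,0,0,0,0,-8.5,5,0,0,0,0,0,-8.5,5,0,0,0,0,0,-8.5]'
python3 -m jog '[5,0,0,0,0,0,-8.5,5,0,0,0,0,0,-8.5,5,0,0,0,0,0,-8.5,5,0,0,0,0,0,-8.5,5,0,0,0,0,0,-8.5]'
python3 -m jog '[5,0,0,0,0,0,-8.5,5,0,0,0,0,0,-8.5,5,0,0,0,0,0,0]'
```

```text
t: 70.75
position: [0.4673, -0.3482, 0.0478]
eef_rot: [179.9, 0.2, 132.1]
force: [2.6, -1.0, 3.4]
opening: 0.0136
t: 71.25
position: [0.4686, -0.3489, 0.0478]
eef_rot: [-179.8, 0.4, 175.0]
force: [5.7, -3.2, -0.7]
opening: 0.0138
t: 71.75
position: [0.4701, -0.3485, 0.0478]
eef_rot: [-179.5, 0.3, -142.5]
force: [9.5, -0.4, -2.1]
opening: 0.0139
t: 72.25
position: [0.4709, -0.3473, 0.0478]
eef_rot: [-179.4, -0.0, -100.0]
force: [10.5, 5.1, -1.4]
opening: 0.014
t: 72.75
position: [0.4705, -0.3459, 0.0478]
eef_rot: [-179.5, -0.3, -57.5]
force: [11.1, 9.7, 1.2]
opening: 0.0134
t: 73.05
position: [0.4701, -0.3454, 0.0478]
eef_rot: [-179.7, -0.4, -40.7]
force: [11.3, 10.7, 3.3]
opening: 0.0134
```

```bash
python3 -m jog '[40,0,0,0,0,0,0,40,0,0,0,0,0,0,40,0,0,0,0,0,0,40,0,0,-40,0,0,0,40,0,0,-50,0,0,0]' >/dev/null
python3 -m jog '[40,0,20,-30,0,0,0,40,0,20,0,0,0,0,40,0,0,0,0,0,0,40,0,0,0,0,0,0]'
python3 - <<'E'
from h import *
M=cam('wrist')[1]; np.save('w15.npy',M)
u,v=w2px('wrist',(.427,-.344,.034),M); print(u,v, w2px('wrist',(.468,-.348,.034),M))
u,v=int(u),int(v); snap('wrist','w15',(max(0,u-50),max(0,v-50),u+70,v+50),6)
E
```

```text
t: 73.95
position: [0.4381, -0.3776, 0.1658]
eef_rot: [180.0, 0.1, -41.0]
force: [0.3, 1.1, -0.3]
opening: 0.0399
248.64400363721958 181.0475265288823 [282.62701079 156.86426951]
```

View pics/w15.png

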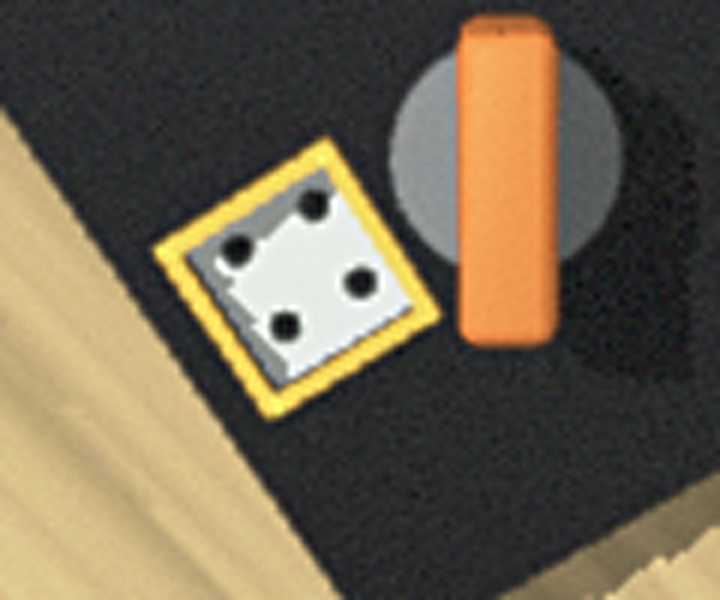

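```bash
python3 - <<'E'
from h import *
plan(.468,-.348,.047,-40.7)
E
python3 -m jog '[40,0,-20,0,0,0,0,40,0,-20,0,0,0,0,40,0,0,0,0,0,0,40,0,0,0,0,0,0]'
python3 - <<'E'
from h import *
plan(.468,-.348,.047,-40.7)
E
```

```text
pos [ 0.4384 -0.3774  0.1656] rot [ 1.7998e+02  1.3000e-01 -4.0990e+01] j [-24.7  20.3 -10.9  -0.  -59.  163.7] t 74.0 open 40.0
shift [  3.3 -41.6 118.6] n 3 each [  1.1 -13.9  39.5]
then turn -0.29 m 1 each -0.29
t: 74.4
position: [0.4655, -0.3468, 0.1657]
eef_rot: [180.0, 0.1, -40.9]
force: [0.2, 0.1, 0.6]
opening: 0.0397
pos [ 0.4655 -0.3468  0.1657] rot [ 1.7996e+02  1.1000e-01 -4.0860e+01] j [-20.7  20.5 -10.6   0.  -59.  159.8] t 74.4 open 39.7
shift [  2.9  -0.8 118.7] n 3 each [ 1.  -0.3 39.6]
then turn -0.16 m 1 each -0.16
```

```bash
python3 -m jog '[40,3,-1,40,0,0,0,40,0,0,40,0,0,0,40,0,0,38,0,0,0,40,0,0,0,0,0,0,40,0,0,0,0,0,0]'
python3 -m jog '[5,0,0,0,0,0,0,5,0,0,0,0,0,0,5,0,0,0,0,0,0,5,0,0,0,0,0,0,5,0,0,0,0,0,0]'  20 
python3 -m jog '[5,0,0,0,0,0,-0.8,5,0,0,0,0,0,-0.6,5,0,0,0,0,0,0,5,0,0,0,0,0,0]'
python3 -m jog '[40,0,0,0,0,0,0,40,0,0,0,0,0,0,40,0,0,0,0,0,0,40,0,0,-40,0,0,0,40,0,0,-50,0,0,0]'
python3 -m jog '[40,0,20,-30,0,0,0,40,0,20,0,0,0,0,40,0,0,0,0,0,0,40,0,0,0,0,0,0]'
python3 - <<'E'
from h import *
M=cam('wrist')[1]
u,v=w2px('wrist',(.427,-.344,.034),M); u,v=int(u),int(v); snap('wrist','w16',(max(0,u-50),max(0,v-50),u+70,v+50),6)
snap('scene','s6')
im=cv2.imread('pics/w16.png')
a=cv2.resize(im,(500,417)); b=cv2.imread('pics/full_s6.png'); b=cv2.resize(b,(300,225)); t=r.get_image('top')[:,:,::-1]
c=cv2.resize(t[90:270,90:480],(800,370)); top=np.zeros((225,800,3),np.uint8); top[:225,:300]=b; top[:,300:700]=cv2.resize(im,(400,333))[40:265]
cv2.imwrite('pics/m16.png',np.vstack([top,c]))
for n in('w15','w16'):
    g=cv2.imread(f'pics/{n}.png'); h=cv2.cvtColor(g,cv2.COLOR_BGR2HSV)
    Y=((h[:,:,0]>20)&(h[:,:,0]<32)&(h[:,:,1]>170)&(h[:,:,2]>150)).astype(np.uint8)
    cs=cv2.findContours(Y,cv2.RETR_EXTERNAL,cv2.CHAIN_APPROX_NONE)[0]; k=max(cs,key=cv2.contourArea); rc=cv2.minAreaRect(k)
    ins=np.zeros(Y.shape,np.uint8); cv2.fillPoly(ins,[k],1); ins=cv2.erode(ins,np.ones((41,41)))
    D=((g.max(2)<75)&(ins>0)).astype(np.uint8); q=cv2.connectedComponentsWithStats(D)
    print(n,rc,[(np.round(q[3][i],1),q[2][i,4]) for i in range(1,q[0]) if q[2][i,4]>150])
E
```

```text
t: 74.9
position: [0.468, -0.3491, 0.0486]
eef_rot: [179.9, 0.1, -40.9]
force: [0.1, -0.6, 0.2]
opening: 0.0401
t: 75.4
position: [0.4677, -0.3482, 0.0493]
eef_rot: [180.0, 0.1, -40.9]
force: [-2.0, 3.7, 5.4]
opening: 0.0141
t: 75.8
position: [0.4678, -0.3482, 0.0494]
eef_rot: [180.0, 0.1, -39.5]
force: [-2.0, 3.1, 5.6]
opening: 0.0138
t: 76.3
position: [0.4668, -0.348, 0.1368]
eef_rot: [179.9, 0.4, -39.6]
force: [1.1, -0.1, 0.4]
opening: 0.0392
t: 76.7
position: [0.4425, -0.3795, 0.168]
eef_rot: [-180.0, 0.0, -39.6]
force: [0.6, 0.1, -0.3]
opening: 0.0399
w15 ((335.9692687988281, 361.4461669921875), (4.217180252075195, 17.3648624420166), 60.2551155090332) []
w16 ((237.69102478027344, 344.5056457519531), (13.885972023010254, 2.967993974685669), 57.9946174621582) []
```

View pics/m16.png

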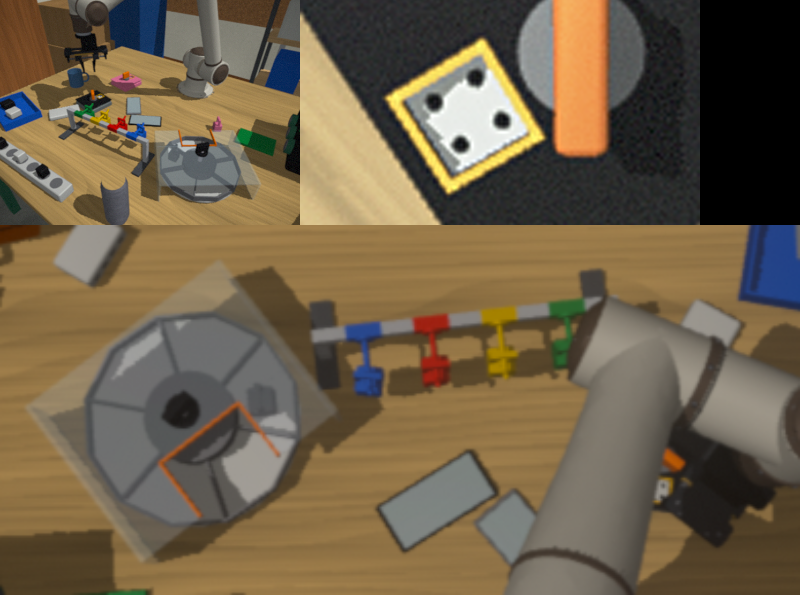

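```bash
python3 -m jog '[40,0,0,-30,0,0,0,40,0,0,0,0,0,0,40,0,0,0,0,0,0]'; python3 -c "
from station import r
print(r.close_job())"
```

```text
t: 77.15
position: [0.4436, -0.3792, 0.1986]
eef_rot: [-180.0, -0.0, -39.5]
force: [0.6, -0.5, -0.8]
opening: 0.0401
the job is handed in; nothing more can be done
None
```

The job is handed in at 77 s of the 210 s allowed. All four coloured adapters were present and each hangs by its eye on the peg of its own colour. I hung them in the order blue, yellow, red, green. The grey adapter is still standing in the carousel.

- **Turned the wrong way:** yellow and green sat with their eyes turned so they could not be gripped across the y faces in the carousel. I took each out across the other faces, set it down on a clear patch of table and re-gripped it before hanging.
- **First grasp of blue:** it was skewed by about 9°, so I set blue back down and gripped it again squarely.
- **Counter:** it is set to 4. The first look showed it about 1.4° off centre, so I corrected it. The last look shows four dots centred in the window, after allowing for the disc sitting below the cover.
- **Last checks:** the final pictures showed all four on their pegs and nothing else moved. The highest wrist force reading was 19 N, and the robot ended clear of everything. My automatic check of the dot centring found no dots, so I read the centring off the picture by eye instead. In the last top view the arm hides the power bank and part of one phone. They appear unmoved in the scene camera.

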